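# Find the tired leaf spring on the test jig

### The job

Three leaf springs are clamped side by side in the test jig, and one of them has gone soft. Working from left to right, press the free tip of each one gently down until it rests on its rubber stop and hold it there for a moment, never pushing on a spring with more than 20 N, and feel how stiff it is. Then slide the red pointer along its rail until it stands in line with the softest spring, let go of it, and leave the blue tyre lever, the black case and the pedal beside the jig where they are.

Things in the scene. Friction and masses are not known exactly. Their poses are not given: they have to be found in the camera images.
- jig: Pale metal base plate, 220 mm (its x) by 300 mm (its y) by 12 mm, fixed to the worktop. Origin on the worktop under the root of the middle spring; x points away from the robot towards the clamps, y to the robot's left, along the row of springs, z up; it is turned by up to 0.2 rad. Three spring stations lie at y = +75 mm (left), 0 (middle) and -75 mm (right). The pointer rail runs along y at x = -130 mm.
- pointer (a joint): Slide of the red pointer along its rail, in m: 0 at the right end, grows to the left (+y of the jig), up to 0.235. It stays where it is left; about 1.5 N moves it. It starts parked to the right of the right spring.
- pointer_grip (a point): Middle of the red grip of the pointer, a block 14 mm wide along the jig's y, 22 mm along its x and 36 mm tall; its top is 15 mm above this point, and about 18 mm below it lies the black carriage (30 by 26 mm). Axes as the jig's. The pointer is in line with a spring when it has the same y in the jig's frame as that spring's tip.
- tip_1 (a point): Centre of the top of the flat tip plate (30 mm along x, 26 mm along y, 5 mm thick) at the free end of steel leaf spring 1, about 52 mm above the worktop at rest and 70 mm nearer the robot than the grey clamp block (34 mm wide, its screw heads about 2 mm higher than the resting tip) that holds its root. Which of the springs stands left, middle or right changes from run to run. The axes are those of the jig and tilt with the leaf.
- leaf_1 (a joint): Bending of leaf spring 1, rad: 0 at rest, grows as the tip goes down (0.1 is 7 mm). The tip lifts off its keeper at under 1.5 N, then the force rises evenly to at most 10 N at the rubber stop, met after 10 to 17 mm, not the same for each; beyond it, some 10 N per mm. A soft spring gives under 0.33 N per mm, a sound one over 0.4. It springs back when released.
- tip_2 (a point): Centre of the top of the flat tip plate (30 mm along x, 26 mm along y, 5 mm thick) at the free end of steel leaf spring 2, about 52 mm above the worktop at rest and 70 mm nearer the robot than the grey clamp block (34 mm wide, its screw heads about 2 mm higher than the resting tip) that holds its root. Which of the springs stands left, middle or right changes from run to run. The axes are those of the jig and tilt with the leaf.
- leaf_2 (a joint): Bending of leaf spring 2, rad: 0 at rest, grows as the tip goes down (0.1 is 7 mm). The tip lifts off its keeper at under 1.5 N, then the force rises evenly to at most 10 N at the rubber stop, met after 10 to 17 mm, not the same for each; beyond it, some 10 N per mm. A soft spring gives under 0.33 N per mm, a sound one over 0.4. It springs back when released.
- tip_3 (a point): Centre of the top of the flat tip plate (30 mm along x, 26 mm along y, 5 mm thick) at the free end of steel leaf spring 3, about 52 mm above the worktop at rest and 70 mm nearer the robot than the grey clamp block (34 mm wide, its screw heads about 2 mm higher than the resting tip) that holds its root. Which of the springs stands left, middle or right changes from run to run. The axes are those of the jig and tilt with the leaf.
- leaf_3 (a joint): Bending of leaf spring 3, rad: 0 at rest, grows as the tip goes down (0.1 is 7 mm). The tip lifts off its keeper at under 1.5 N, then the force rises evenly to at most 10 N at the rubber stop, met after 10 to 17 mm, not the same for each; beyond it, some 10 N per mm. A soft spring gives under 0.33 N per mm, a sound one over 0.4. It springs back when released.
- seat_1: Fixed fittings for leaf spring 1: a stop screw with a 10 mm rubber dome under the tip, and a 6 mm steel keeper bar across the top of the leaf, 32 mm in front of the clamp, against which the leaf bears up at rest; the bar's top is about 51 mm above the worktop. Origin on the base plate (12 mm above the worktop) below the root of the leaf; axes as the jig's.
- seat_2: Fixed fittings for leaf spring 2: a stop screw with a 10 mm rubber dome under the tip, and a 6 mm steel keeper bar across the top of the leaf, 32 mm in front of the clamp, against which the leaf bears up at rest; the bar's top is about 51 mm above the worktop. Origin on the base plate (12 mm above the worktop) below the root of the leaf; axes as the jig's.
- seat_3: Fixed fittings for leaf spring 3: a stop screw with a 10 mm rubber dome under the tip, and a 6 mm steel keeper bar across the top of the leaf, 32 mm in front of the clamp, against which the leaf bears up at rest; the bar's top is about 51 mm above the worktop. Origin on the base plate (12 mm above the worktop) below the root of the leaf; axes as the jig's.
- tyre_lever_2: Blue plastic tyre lever lying flat, 18 by 110 by 8 mm, on the worktop left of the jig; leave it alone. Origin under its centre, length along y.
- black_case: Small black plastic case, 53 by 70 by 38 mm, on the worktop left of the jig; leave it alone. Origin under its centre.
- pedal: Black flat pedal, 67 by 120 by 23 mm, on the worktop left in front of the jig; leave it alone. Origin under its centre.

How it is judged (in metres and radians):
On the way, in this order (a step that is already met when the one before it is completed fails the run):
1. the tip of the left spring is pressed down onto its stop (the stop carries over 0.5 N) and held there for 0.2 s (((y of tip_1 in the frame of jig between 0.05 and 1 m and value of joint leaf_1 above 0.1 rad and contact force between leaf_1 and seat_1 above 0.5 N) or (y of tip_2 in the frame of jig between 0.05 and 1 m and value of joint leaf_2 above 0.1 rad and contact force between leaf_2 and seat_2 above 0.5 N) or (y of tip_3 in the frame of jig between 0.05 and 1 m and value of joint leaf_3 above 0.1 rad and contact force between leaf_3 and seat_3 above 0.5 N))), for 0.2 s.
2. the tip of the middle spring is pressed down onto its stop (the stop carries over 0.5 N) and held there for 0.2 s (((y of tip_1 in the frame of jig between -0.02 and 0.02 m and value of joint leaf_1 above 0.1 rad and contact force between leaf_1 and seat_1 above 0.5 N) or (y of tip_2 in the frame of jig between -0.02 and 0.02 m and value of joint leaf_2 above 0.1 rad and contact force between leaf_2 and seat_2 above 0.5 N) or (y of tip_3 in the frame of jig between -0.02 and 0.02 m and value of joint leaf_3 above 0.1 rad and contact force between leaf_3 and seat_3 above 0.5 N))), for 0.2 s.
3. the tip of the right spring is pressed down onto its stop (the stop carries over 0.5 N) and held there for 0.2 s (((y of tip_1 in the frame of jig between -1 and -0.05 m and value of joint leaf_1 above 0.1 rad and contact force between leaf_1 and seat_1 above 0.5 N) or (y of tip_2 in the frame of jig between -1 and -0.05 m and value of joint leaf_2 above 0.1 rad and contact force between leaf_2 and seat_2 above 0.5 N) or (y of tip_3 in the frame of jig between -1 and -0.05 m and value of joint leaf_3 above 0.1 rad and contact force between leaf_3 and seat_3 above 0.5 N))), for 0.2 s.
At the end, for the whole second after the job is handed in: The pointer stands at rest within 10 mm of the line of the softest spring, along the rail (the only spring that bears up against its keeper bar with less than 1.5 N), and all three springs have sprung back up (within 2 mm) (((y of pointer_grip in the frame of tip_1 between -0.01 and 0.01 m and contact force between leaf_1 and seat_1 below 1.5 N) or (y of pointer_grip in the frame of tip_2 between -0.01 and 0.01 m and contact force between leaf_2 and seat_2 below 1.5 N) or (y of pointer_grip in the frame of tip_3 between -0.01 and 0.01 m and contact force between leaf_3 and seat_3 below 1.5 N)) and velocity of joint pointer between -0.005 and 0.005 m/s and value of joint each of leaf_1, leaf_2, leaf_3 below 0.03 rad); the robot touches nothing.
It fails at once if a spring is pushed with more than 22 N (contact force between any of the fingers, the arm and leaf_1 above 22 N or contact force between any of the fingers, the arm and leaf_2 above 22 N or contact force between any of the fingers, the arm and leaf_3 above 22 N).
It fails at once if the blue tyre lever, the black case or the pedal is moved by more than 30 mm (distance of any of tyre_lever_2, black_case, pedal from where it was at the start of the episode above 0.03 m).
It also fails if it takes over 58 s, if anything falls off the work surface, if the arm or the gripper's body presses on something with over 40 N, if the wrist force passes 120 N, or if a joint passes its speed limit or range.

### The arm

A 6-joint arm with a two-finger parallel gripper is mounted at the origin on a cart in front of the work surface, level with it; the furniture and walls round the work are solid. World frame = base frame: x ahead of the robot, y to its left, z up, the work surface at z = 0. Lengths are in m, angles in degrees, forces in N, time in s.
With the tool pointing down it reaches from about 0.3 to 0.75 m from the base axis. Payload 8.5 kg.
Tool frame: the origin (TCP) lies at the very end of the fingers, on their centre line; the grasp point (between the pads) lies 19 mm behind it (env.grip_depth is the z of the grasp point in the tool frame, in m); z points along the fingers, y is the direction in which the jaws open and shut (so a half turn about z gives the same grasp; the last joint's range is limited). The gripper opens to 85 mm and grips with 20 to 120 N. Pads are 22 mm wide; open, the fingers measure 114 mm over their backs; the gripper's body (76 mm by 85 mm) begins 54 mm behind the grasp point. The pads swing forward as they close: fully open they stand 13 mm farther back than shut.
Start: joints at [51.778, 21.807, 74.336, -0, 83.858, -12.336], TCP at [0.24, 0.495, 0.231] pointing down, gripper open.
Joint ranges: [-178.18, 178.18], [-50.72, 133.34], [12.68, 142.11], [-81.47, 261.47], [9.98, 163.14], [-165.26, 165.26]. Speed limits (degrees/s): [136.94, 136.94, 180, 180, 180, 180].

### API

Orientations are given as a 3x3 rotation matrix whose columns are the frame's x, y, z axes.
In Python, from rig import env gives the robot as it stands.
- The arm moves only by the tool apply_moves, never from a script. Its argument "plan" is a list of rows, each an object of numbers: "tx", "ty", "tz": the shift along the world's x, y, z in mm; "rx", "ry", "rz": the turn, a rotation vector about the world's x, y, z in rad; "jaw": the opening, from -1 (shut) to 1 (fully open). A call has 1 to 12 rows; each row is the pose to reach, as a shift and turn from the pose measured when the call began; what a row does not reach only later rows make up. A row lasts 1/10 s, in which the tool goes at most 50 mm and 8.59 degrees, less where a joint would pass 70% of its speed; a pose out of reach is approached as far as the arm can. A call with a gripper value outside its range is refused whole. The fingers move at their own pace and stop on an object; "grip_force" is the grip in N (left out, the last holds). Time passes only in rows, so rows that repeat a pose let the fingers close. It gives the time, the measured TCP pose, the force and the opening at its end, in the units of the state.
- env.observe(): the state, without advancing time (a new reading comes with each control period).
- env.get_image(name): name is "scene" or "top" or "wrist"; returns a dict with "image" (480x640x3 uint8, red, green, blue), "intrinsics" (3x3 intrinsics, pixels), "world_from_camera" (4x4, takes a point from camera to world coordinates). Camera axes: x right, y up, looking along -z (the intrinsics and any distortion apply to the point x, -y, -z); pixel columns grow to the right and rows downward; lengths in m; the calibration is good to about 2 mm. A picture is of the moment at which its call begins. There is no depth.
- env.close_job(): hands the job in, once; it reports no verdict.
The state is a dict: "time_s": time; "q": joint angles; "qvel": joint speeds; "joint_efforts": joint torques, N m; "position": TCP position; "tool_rot": TCP orientation; "ft_force": force on the tool from outside, world axes, zero at the start; "wrist_torque": the same for the moment, N m; "grip_width": finger opening in m.
Only numpy, scipy, OpenCV 4.12 (cv2) and the standard library are available. Lean on these libraries where they do the work, as an engineer would, in place of code of your own. Each camera call takes 0.05 s, during which the arm holds its last target.

## Working session

There is one attempt and no reset: what is moved stays moved. The work goes in short steps, Python scripts to look and compute and a tool call to move; the robot and the scene stay as the last step left them, time stands still between calls to the robot, and variables do not carry over. Pictures are saved under pics/ and viewed, and the job is handed in when it is done.

Besides the shell and the picture viewer there is one more tool, called after "Request:" as name(argument=value, ...), one argument or row to a line, values as JSON. apply_moves: Moves the arm, as the interface text tells. Its arguments: {"type":"object","properties":{"plan":{"type":"array","items":{"type":"object","properties":{"tx":{"type":"number"},"ty":{"type":"number"},"tz":{"type":"number"},"rx":{"type":"number"},"ry":{"type":"number"},"rz":{"type":"number"},"jaw":{"type":"number"}}}},"grip_force":{"type":"number"}},"required":["plan"]}

```bash
mkdir -p pics; ls
python3 - <<'E'
from rig import env
import cv2,numpy as np
s=env.observe()
print(s['time_s'],s['position'],s['tool_rot'],s['ft_force'],s['grip_width'],env.grip_depth)
for n in ['scene','top','wrist']:
    d=env.get_image(n); cv2.imwrite(f'pics/{n}0.png',d['image'][:,:,::-1]); print(n,np.round(d['intrinsics'],1).tolist(),np.round(d['world_from_camera'],4).tolist(),d.keys())
    np.savez(f'{n}0.npz',**{k:d[k] for k in ['image','intrinsics','world_from_camera']})
E
```

```text
pics
0.0 [0.23995718 0.49458691 0.23069777] [[-8.99643518e-01  4.36624211e-01 -9.15587491e-04]
 [ 4.36625041e-01  8.99642892e-01 -1.11386918e-03]
 [ 3.37359525e-04 -1.40185361e-03 -9.99998960e-01]] [ 0.56921502 -0.09528308  0.40885686] 0.08529253682505197 -0.0187
scene [[549.0, 0.0, 319.9], [0.0, 549.0, 245.1], [0.0, 0.0, 1.0]] [[0.6607, 0.4486, -0.6019, -0.1112], [-0.7504, 0.3714, -0.5468, -0.2262], [-0.0217, 0.8129, 0.582, 0.6816], [0.0, 0.0, 0.0, 1.0]] dict_keys(['image', 'intrinsics', 'world_from_camera'])
top [[441.4, 0.0, 319.6], [0.0, 441.4, 237.4], [0.0, 0.0, 1.0]] [[0.0181, 0.9858, -0.1671, 0.3526], [-0.9998, 0.0158, -0.0153, 0.3132], [-0.0124, 0.1673, 0.9858, 0.8987], [0.0, 0.0, 0.0, 1.0]] dict_keys(['image', 'intrinsics', 'world_from_camera'])
wrist [[414.9, 0.0, 322.9], [0.0, 414.9, 245.7], [0.0, 0.0, 1.0]] [[0.4372, -0.8629, -0.2535, 0.1761], [0.8994, 0.419, 0.1246, 0.5266], [-0.0013, -0.2825, 0.9593, 0.3748], [0.0, 0.0, 0.0, 1.0]] dict_keys(['image', 'intrinsics', 'world_from_camera'])
```

View pics/top0.png

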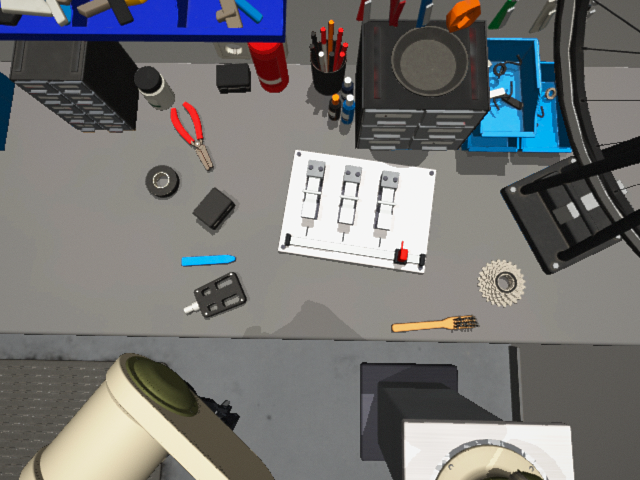

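View pics/scene0.png

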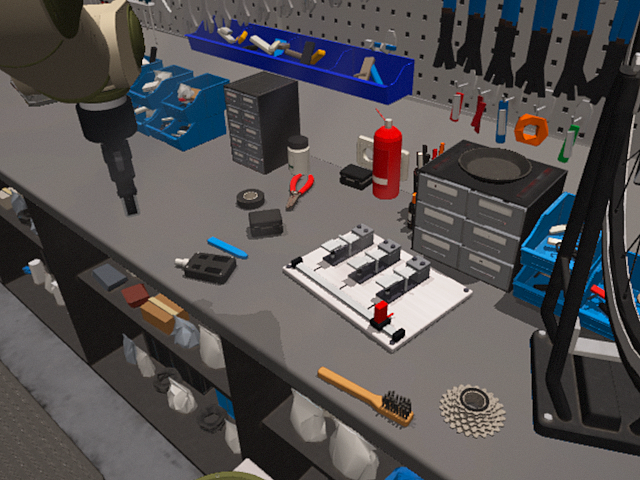

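View pics/wrist0.png

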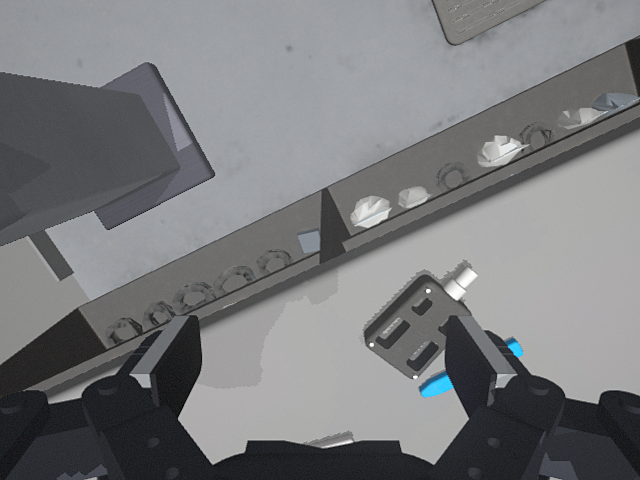

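The top view shows the pale plate with corners near (297,150), (436,167), (424,272) and (279,250). The three springs are at columns 313, 350 and 388, and the red grip is at (403,255). Next I'll zoom in and measure the plate.

```bash
cat > h.py <<'E'
import numpy as np,cv2
def load(n):
    d=np.load(n); return d['image'],d['intrinsics'],d['world_from_camera']
def ray(uv,K,T):
    uv=np.atleast_2d(uv).astype(float)
    x=(uv[:,0]-K[0,2])/K[0,0]; y=(uv[:,1]-K[1,2])/K[1,1]
    d=np.c_[x,-y,-np.ones(len(x))]@T[:3,:3].T
    return T[:3,3],d
def onz(uv,z,K,T):
    o,d=ray(uv,K,T); return o+d*((z-o[2])/d[:,2])[:,None]
def proj(P,K,T):
    P=np.atleast_2d(P); c=(P-T[:3,3])@T[:3,:3]; 
    return np.c_[K[0,0]*c[:,0]/-c[:,2]+K[0,2], K[1,1]*-c[:,1]/-c[:,2]+K[1,2]]
E
python3 - <<'E'
from h import *
for n in ['top','scene']:
    im,K,T=load(n+'0.npz')
    hsv=cv2.cvtColor(im,cv2.COLOR_RGB2HSV)
    m=((hsv[...,2]>150)&(hsv[...,1]<40)).astype(np.uint8)
    roi=np.zeros_like(m)
    if n=='top': roi[140:285,260:450]=1
    else: roi[200:360,270:480]=1
    m*=roi
    m=cv2.morphologyEx(m,cv2.MORPH_CLOSE,np.ones((15,15)))
    k,l,st,_=cv2.connectedComponentsWithStats(m); i=1+np.argmax(st[1:,4])
    c=max(cv2.findContours((l==i).astype(np.uint8),cv2.RETR_EXTERNAL,cv2.CHAIN_APPROX_NONE)[0],key=cv2.contourArea)
    h=cv2.convexHull(c)
    ap=cv2.approxPolyDP(h,6,True)[:,0]
    print(n,ap.tolist()); 
    P=onz(h[:,0],0.012,K,T)
    r=cv2.minAreaRect((P[:,:2]*1000).astype(np.float32)); print(r)
    print(np.round(onz(ap,0.012,K,T)*1000))
    # red
    r=((hsv[...,1]>150)&((hsv[...,0]<8)|(hsv[...,0]>172))&(hsv[...,2]>80)).astype(np.uint8)*roi
    ys,xs=np.nonzero(r); print('red',xs.mean(),ys.mean(),xs.min(),xs.max(),ys.min(),ys.max(),onz([xs.mean(),ys.mean()],0.05,K,T))
im,_,_=load('top0.npz'); cv2.imwrite('pics/topz.png',cv2.resize(im[140:290,265:450,::-1],None,fx=4,fy=4,interpolation=cv2.INTER_CUBIC))
im,_,_=load('scene0.npz'); cv2.imwrite('pics/scenez.png',cv2.resize(im[210:360,275:475,::-1],None,fx=4,fy=4,interpolation=cv2.INTER_CUBIC))
E
```

```text
top [[436, 170], [424, 272], [278, 250], [295, 149], [393, 147]]
((579.9857788085938, 247.22915649414062), (301.6570739746094, 254.14918518066406), 82.2821273803711)
[[649.  87.  12.]
 [436. 116.  12.]
 [476. 411.  12.]
 [691. 382.  12.]
 [699. 176.  12.]]
red 403.09574468085106 253.4787234042553 399 407 242 260 [[0.46757045 0.16428925 0.05      ]]
scene [[283, 266], [362, 224], [472, 292], [392, 349]]
((568.9838256835938, 252.55026245117188), (307.9068603515625, 227.8964080810547), 82.2498550415039)
[[481. 412.  12.]
 [701. 384.  12.]
 [649.  87.  12.]
 [436. 116.  12.]]
red 380.9590163934426 311.5163934426229 374 392 300 323 [[0.46341593 0.16094392 0.05      ]]
```

View pics/topz.png

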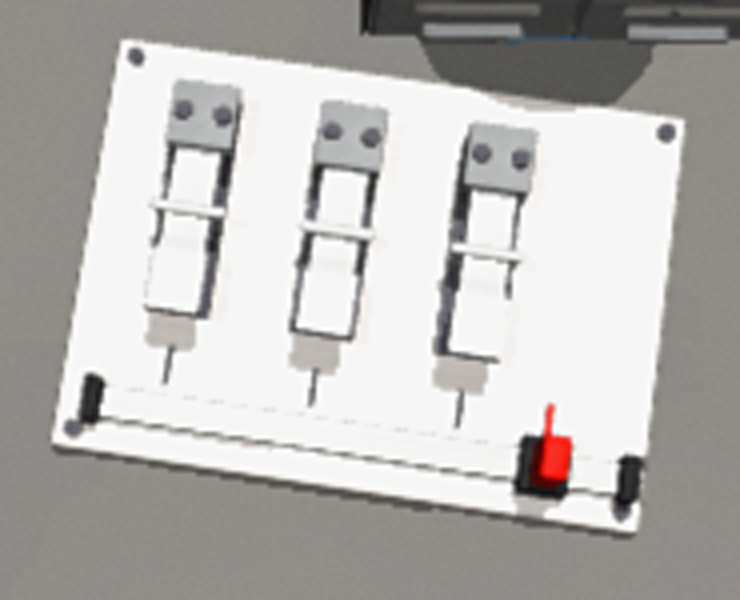

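View pics/scenez.png

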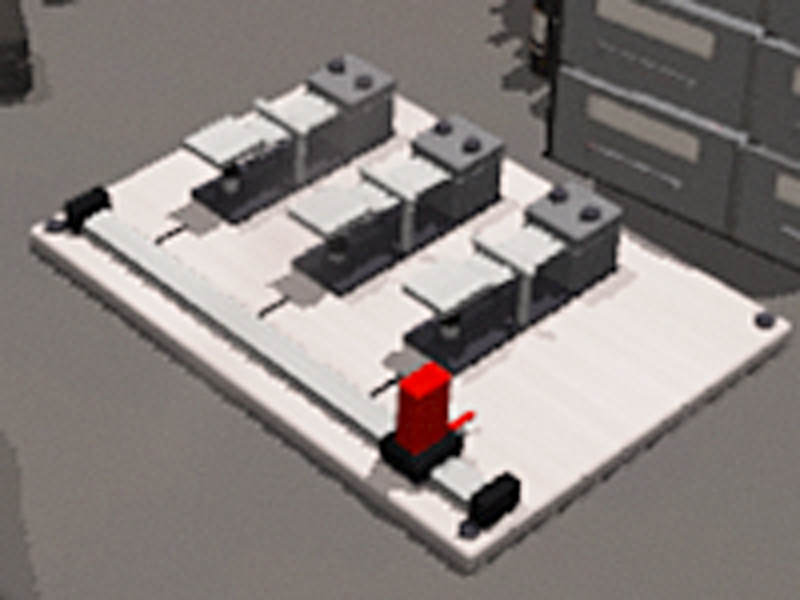

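The side cut-out shows the grip, rail and springs clearly. Next I'll turn the pixels into jig coordinates and check them against the nominal layout.

```bash
python3 - <<'E'
from h import *
im,K,T=load('top0.npz'); ims,Ks,Ts=load('scene0.npz')
zt=lambda p:np.array(p,float)/4+[265,140]-0.375
zs=lambda p:np.array(p,float)/4+[275,210]-0.375
c=onz([zt(p) for p in [(122,40),(684,120),(637,533),(53,447)]],.012,K,T)
cs=onz([zs(p) for p in [(790,328),(468,560),(33,237)]],.012,Ks,Ts)
print(np.round(c*1000,1).tolist(),np.round(cs*1000,1).tolist())
ey=((c[0]-c[1])+(c[3]-c[2]))[:2]; ex=((c[0]-c[3])+(c[1]-c[2]))[:2]
yaw1=np.arctan2(-ey[0],ey[1]); yaw2=np.arctan2(ex[1],ex[0]); print(np.degrees([yaw1,yaw2]))
yaw=np.radians(-7.75)
X=np.array([np.cos(yaw),np.sin(yaw)]);Y=np.array([-X[1],X[0]])
ctr=c[:,:2].mean(0); print('ctr',ctr)
def jig(P): d=np.atleast_2d(P)[:,:2]-ctr; return np.round(np.c_[d@X,d@Y]*1000,1).tolist()
print('corners',jig(c),jig(cs))
for nm,z,ps in [('tipfront',.052,[(145,305),(197,318),(291,330),(349,340),(437,352),(498,361)]),
  ('clampback top',.052,[(174,80),(240,88),(321,102),(387,110),(470,124),(537,130)]),
  ('lines',.012,[(165,383),(173,347),(312,404),(315,370),(458,426),(461,390)]),
  ('stops',.03,[(92,398),(628,480)])]:
    print(nm,jig(onz([zt(p) for p in ps],z,K,T)))
print('scene tips front L/R',jig(onz([zs(p) for p in [(185,143),(227,168),(291,212),(335,238),(404,288),(449,312)]],.052,Ks,Ts)))
# grip top centre: top (556,447?) vs scene (425,379)
def tri(p,q):
    o1,d1=ray(p,K,T);o2,d2=ray(q,Ks,Ts)
    A=np.c_[d1[0],-d2[0]]; t=np.linalg.lstsq(A,o2-o1,rcond=None)[0]
    a=o1+d1[0]*t[0];b=o2+d2[0]*t[1]; return (a+b)/2,np.linalg.norm(a-b)
P,e=tri(zt((556,450)),zs((425,379))); print('grip top',P,e,jig(P))
np.savez('jig.npz',ctr=ctr,X=X,Y=Y)
E
python3 - <<'E'
import cv2
from h import *
im,_,_=load('top0.npz'); a=cv2.resize(im[236:272,385:430,::-1],None,fx=10,fy=10,interpolation=cv2.INTER_CUBIC)
im,_,_=load('scene0.npz'); b=cv2.resize(im[295:335,360:410,::-1],None,fx=9,fy=9,interpolation=cv2.INTER_CUBIC)
cv2.imwrite('pics/gripz_t.png',a);cv2.imwrite('pics/gripz_s.png',b)
E
```

```text
[[690.0, 382.0, 12.0], [650.1, 87.6, 12.0], [434.2, 116.6, 12.0], [472.8, 411.0, 12.0]] [[650.4, 87.1, 12.0], [434.6, 116.1, 12.0], [473.8, 406.1, 12.0]]
[-7.59107162 -7.63922531]
ctr [0.56178794 0.24929682]
corners [[109.1, 148.7], [109.4, -148.3], [-108.5, -148.7], [-109.9, 148.3]] [[109.6, -148.8], [-108.1, -149.1], [-108.3, 143.5]]
tipfront [[-38.6, 110.3], [-41.2, 84.1], [-40.2, 37.7], [-40.9, 9.0], [-40.3, -34.3], [-40.3, -64.2]]
clampback top [[77.5, 114.4], [78.3, 81.0], [77.1, 39.9], [77.9, 6.7], [76.8, -35.2], [78.7, -68.5]]
lines [[-68.8, 97.3], [-49.8, 96.2], [-68.3, 21.6], [-50.7, 22.7], [-68.3, -53.1], [-49.7, -52.2]]
stops [[-84.8, 130.9], [-85.4, -137.6]]
scene tips front L/R [[-36.5, 110.1], [-35.1, 80.7], [-36.3, 34.2], [-34.8, 6.0], [-37.3, -41.0], [-34.6, -66.1]]
grip top [0.46865249 0.16519219 0.06009508] 0.0004881388611887523 [[-80.9, -95.9]]
```

View pics/gripz_t.png

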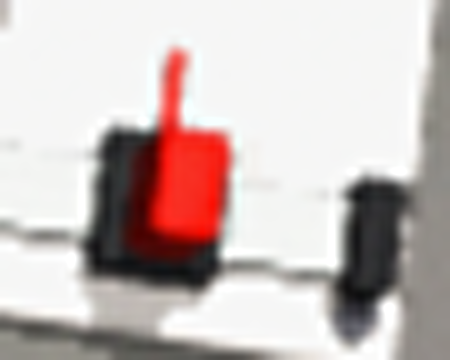

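View pics/gripz_s.png

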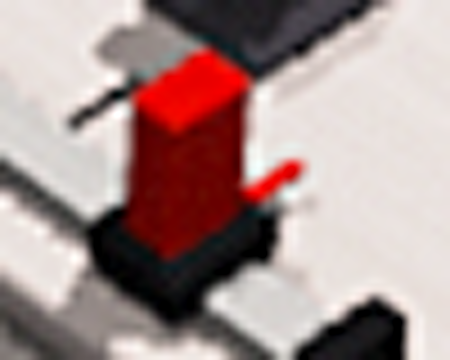

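Run:
```python
from h import *
from rig import env
j=np.load('jig.npz');ctr=j['ctr'];yaw=np.radians(-7.65)
X=np.array([np.cos(yaw),np.sin(yaw)]);Y=np.array([-X[1],X[0]])
O=ctr+.045*X+.0225*Y
np.savez('jig2.npz',O=O,X=X,Y=Y)
print('O',O)
for n,a,b in [('L',-.075,.075),('M',-.075,0),('R',-.075,-.075),('grip',-.128,-.1185)]: print(n,np.round((O+a*X+b*Y)*1000,1))
s=env.observe();print(s['position']*1000, s['ft_force'])
L=O-.075*X+.075*Y; print('shift to L',L*1000-s['position'][:2]*1000, 'per 75 step',-75*Y)
R=s['tool_rot'];print('turn',90-7.65+0-0 , np.degrees(np.arctan2(R[1,1],R[0,1])), np.radians(97.65-15.3-np.degrees(np.arctan2(R[1,1],R[0,1]))), np.degrees(np.arctan2(Y[1],Y[0])))
```

```text
O [0.60938266 0.26560611]
L [545.  349.9]
M [535.1 275.6]
R [525.1 201.3]
grip [466.7 165.2]
[239.96527894 494.63712804 230.83639885] [-0.18266625  0.67999148 -0.29363389]
shift to L [ 305.06899714 -144.71444009] per 75 step [ -9.98410039 -74.33248105]
turn 82.35 64.1127182253653 0.31830061358133016 82.35000000000001
```

Request:
apply_moves(
  plan=[
    {"tx": 40, "ty": -19, "tz": -8, "rz": 0.05, "jaw": -1},
    {"tx": 80, "ty": -38, "tz": -20, "rz": 0.1, "jaw": -1},
    {"tx": 120, "ty": -57, "tz": -35, "rz": 0.15, "jaw": -1},
    {"tx": 160, "ty": -76, "tz": -52, "rz": 0.2, "jaw": -1},
    {"tx": 200, "ty": -95, "tz": -70, "rz": 0.25, "jaw": -1},
    {"tx": 240, "ty": -114, "tz": -90, "rz": 0.3, "jaw": -1},
    {"tx": 275, "ty": -130, "tz": -110, "rz": 0.318, "jaw": -1},
    {"tx": 305, "ty": -145, "tz": -130, "rz": 0.318, "jaw": -1},
    {"tx": 305, "ty": -145, "tz": -140, "rz": 0.318, "jaw": -1},
    {"tx": 305, "ty": -145, "tz": -140, "rz": 0.318, "jaw": -1},
    {"tx": 305, "ty": -145, "tz": -140, "rz": 0.318, "jaw": -1},
  ],
)

```text
validation failed for argument at $.pl...
```

```bash
cat > look.py <<'E'
import sys
from h import *
from rig import env
s=env.observe(); print(s['time_s'],np.round(s['position']*1000,2),np.round(s['ft_force'],2),s['grip_width'],np.degrees(np.arctan2(s['tool_rot'][1,1],s['tool_rot'][0,1])),np.round(s['tool_rot'][:,2],4))
for n in sys.argv[2:]:
    d=env.get_image(n); np.savez(f'{n}{sys.argv[1]}.npz',**{k:d[k] for k in ['image','intrinsics','world_from_camera']})
    im=d['image']
    if n=='top': im=cv2.resize(im[140:290,265:450],None,fx=4,fy=4)
    if n=='scene': im=cv2.resize(im[190:360,260:480],None,fx=3.5,fy=3.5)
    cv2.imwrite(f'pics/{n}{sys.argv[1]}.png',im[:,:,::-1])
E
python3 look.py 1 top scene wrist
```

```text
0.15 [239.97 494.64 230.84] [-0.18  0.68 -0.29] 0.08526059235006528 64.1127182253653 [-8.e-04 -9.e-04 -1.e+00]
```

View pics/wrist1.png

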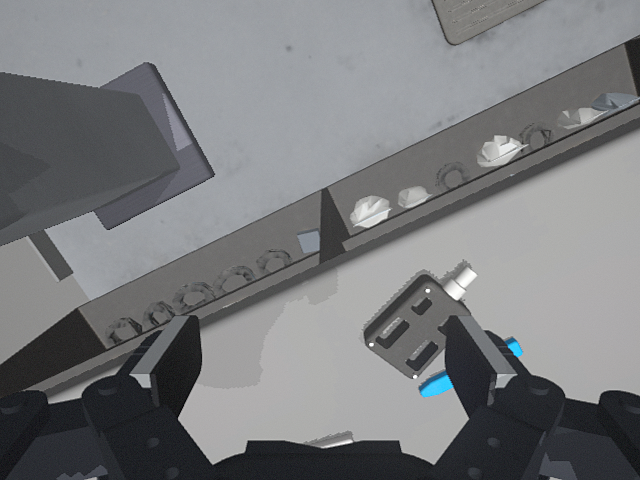

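View pics/scene1.png

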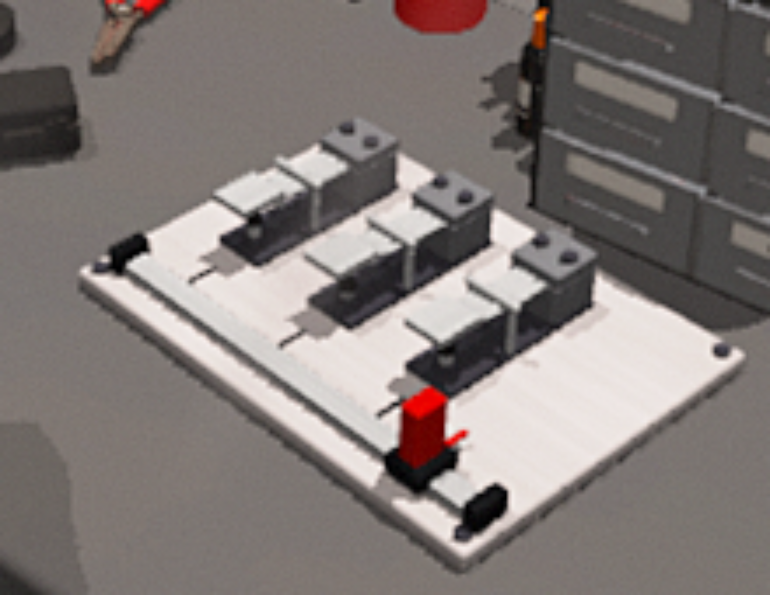

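The move call was refused at validation and the arm hasn't moved; the pictures are unchanged. I'll retry with a single short row to see what it accepts.

Request:
apply_moves(
  plan=[
    {"tx": 40, "ty": -19, "tz": -8, "rx": 0, "ry": 0, "rz": 0.05, "jaw": -1},
  ],
)

```text
time_s: 0.4
position: [0.2777, 0.4773, 0.2241]
tool_rot: [[-0.923, 0.385, 0.0], [0.385, 0.923, 0.002], [0.0, 0.002, -1.0]]
ft_force: [1.5, 0.3, 0.0]
grip_width: 0.0734
```

That worked with all fields present. I'll continue with full rows.

Request:
apply_moves(
  plan=[
    {"tx": 40, "ty": -19, "tz": -10, "rx": 0, "ry": 0, "rz": 0.05, "jaw": -1},
    {"tx": 80, "ty": -38, "tz": -22, "rx": 0, "ry": 0, "rz": 0.1, "jaw": -1},
    {"tx": 120, "ty": -57, "tz": -38, "rx": 0, "ry": 0, "rz": 0.15, "jaw": -1},
    {"tx": 160, "ty": -76, "tz": -56, "rx": 0, "ry": 0, "rz": 0.2, "jaw": -1},
    {"tx": 200, "ty": -95, "tz": -78, "rx": 0, "ry": 0, "rz": 0.25, "jaw": -1},
    {"tx": 240, "ty": -114, "tz": -100, "rx": 0, "ry": 0, "rz": 0.262, "jaw": -1},
    {"tx": 267, "ty": -127, "tz": -120, "rx": 0, "ry": 0, "rz": 0.262, "jaw": -1},
    {"tx": 267, "ty": -127, "tz": -133, "rx": 0, "ry": 0, "rz": 0.262, "jaw": -1},
    {"tx": 267, "ty": -127, "tz": -133, "rx": 0, "ry": 0, "rz": 0.262, "jaw": -1},
    {"tx": 267, "ty": -127, "tz": -133, "rx": 0, "ry": 0, "rz": 0.262, "jaw": -1},
  ],
)

```text
time_s: 1.4
position: [0.544, 0.3509, 0.0916]
tool_rot: [[-0.991, 0.132, -0.0], [0.132, 0.991, 0.002], [0.001, 0.002, -1.0]]
ft_force: [0.3, 0.5, 0.7]
grip_width: -0.0003
```

```bash
python3 look.py 2 top scene wrist
```

```text
1.4 [544.01 350.94  91.57] [0.25 0.53 0.71] -0.0002979235014590182 82.39213096417699 [-4.e-04  2.e-03 -1.e+00]
```

View pics/wrist2.png

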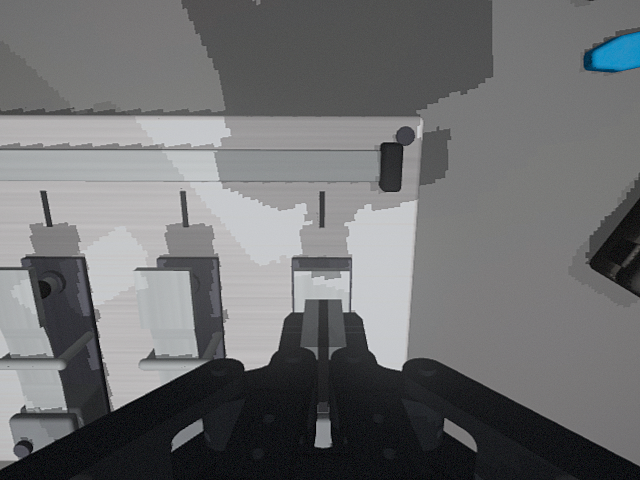

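View pics/scene2.png

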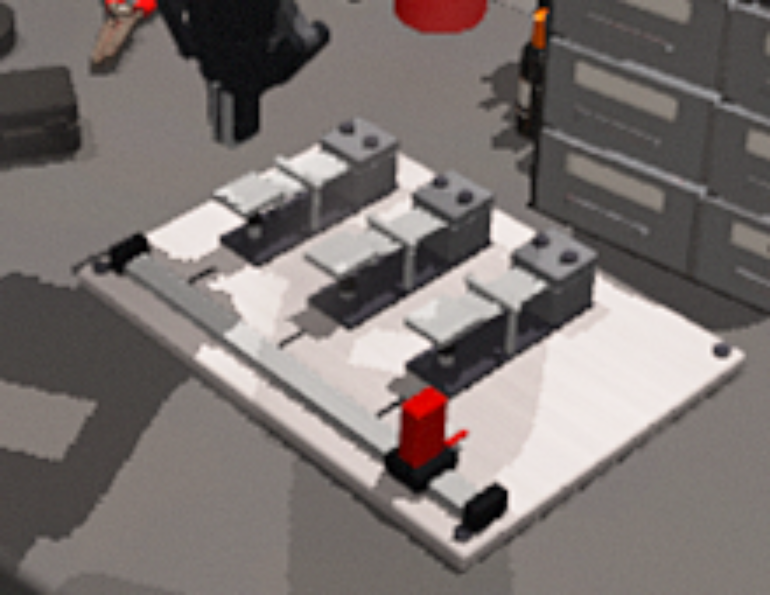

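The wrist view shows the shut fingers at column 322, centred over the left tip plate (columns 293–352). Going down to just above the tip.

Request:
apply_moves(
  plan=[
    {"tx": 0, "ty": 0, "tz": -15, "rx": 0, "ry": 0, "rz": 0, "jaw": -1},
    {"tx": 0, "ty": 0, "tz": -28, "rx": 0, "ry": 0, "rz": 0, "jaw": -1},
    {"tx": 0, "ty": 0, "tz": -34, "rx": 0, "ry": 0, "rz": 0, "jaw": -1},
    {"tx": 0, "ty": 0, "tz": -35, "rx": 0, "ry": 0, "rz": 0, "jaw": -1},
    {"tx": 0, "ty": 0, "tz": -35, "rx": 0, "ry": 0, "rz": 0, "jaw": -1},
  ],
)

```text
time_s: 2.05
position: [0.5444, 0.3513, 0.0576]
tool_rot: [[-0.991, 0.132, 0.002], [0.132, 0.991, 0.003], [-0.001, 0.003, -1.0]]
ft_force: [0.7, 0.9, 0.4]
grip_width: -0.0004
```

Request:
apply_moves(
  plan=[
    {"tx": 0, "ty": 0, "tz": 0, "rx": 0, "ry": 0, "rz": 0, "jaw": -1},
  ],
)

```text
time_s: 2.15
position: [0.5447, 0.3514, 0.0581]
tool_rot: [[-0.991, 0.132, 0.003], [0.132, 0.991, 0.003], [-0.002, 0.003, -1.0]]
ft_force: [0.4, -0.7, 0.8]
grip_width: -0.0001
```

Request:
apply_moves(
  plan=[
    {"tx": 0, "ty": 0, "tz": -3, "rx": 0, "ry": 0, "rz": 0, "jaw": -1},
    {"tx": 0, "ty": 0, "tz": -6, "rx": 0, "ry": 0, "rz": 0, "jaw": -1},
    {"tx": 0, "ty": 0, "tz": -6, "rx": 0, "ry": 0, "rz": 0, "jaw": -1},
    {"tx": 0, "ty": 0, "tz": -6, "rx": 0, "ry": 0, "rz": 0, "jaw": -1},
  ],
)

```text
time_s: 2.55
position: [0.5447, 0.3514, 0.0522]
tool_rot: [[-0.991, 0.132, 0.003], [0.132, 0.991, 0.003], [-0.002, 0.003, -1.0]]
ft_force: [1.0, -0.2, 1.4]
grip_width: 0.0
```

Request:
apply_moves(
  plan=[
    {"tx": 0, "ty": 0, "tz": -2, "rx": 0, "ry": 0, "rz": 0, "jaw": -1},
    {"tx": 0, "ty": 0, "tz": -4, "rx": 0, "ry": 0, "rz": 0, "jaw": -1},
    {"tx": 0, "ty": 0, "tz": -4, "rx": 0, "ry": 0, "rz": 0, "jaw": -1},
    {"tx": 0, "ty": 0, "tz": -4, "rx": 0, "ry": 0, "rz": 0, "jaw": -1},
  ],
)

```text
time_s: 2.95
position: [0.5445, 0.3515, 0.0483]
tool_rot: [[-0.991, 0.132, 0.002], [0.132, 0.991, 0.003], [-0.002, 0.003, -1.0]]
ft_force: [-2.5, 0.4, 3.8]
grip_width: 0.0002
```

Request:
apply_moves(
  plan=[
    {"tx": 0, "ty": 0, "tz": 0, "rx": 0, "ry": 0, "rz": 0, "jaw": -1},
  ],
)

```text
time_s: 3.05
position: [0.5444, 0.3515, 0.0484]
tool_rot: [[-0.991, 0.132, 0.002], [0.132, 0.991, 0.003], [-0.002, 0.003, -1.0]]
ft_force: [-1.9, -0.4, 3.3]
grip_width: -0.0001
```

Request:
apply_moves(
  plan=[
    {"tx": 0, "ty": 0, "tz": -2, "rx": 0, "ry": 0, "rz": 0, "jaw": -1},
    {"tx": 0, "ty": 0, "tz": -4, "rx": 0, "ry": 0, "rz": 0, "jaw": -1},
    {"tx": 0, "ty": 0, "tz": -4, "rx": 0, "ry": 0, "rz": 0, "jaw": -1},
    {"tx": 0, "ty": 0, "tz": -4, "rx": 0, "ry": 0, "rz": 0, "jaw": -1},
  ],
)

```text
time_s: 3.45
position: [0.5443, 0.3515, 0.0445]
tool_rot: [[-0.991, 0.132, 0.002], [0.132, 0.991, 0.003], [-0.002, 0.003, -1.0]]
ft_force: [-4.3, 0.4, 4.5]
grip_width: 0.0003
```

Request:
apply_moves(
  plan=[
    {"tx": 0, "ty": 0, "tz": 0, "rx": 0, "ry": 0, "rz": 0, "jaw": -1},
  ],
)

```text
time_s: 3.55
position: [0.5443, 0.3516, 0.0446]
tool_rot: [[-0.991, 0.132, 0.002], [0.132, 0.991, 0.003], [-0.002, 0.003, -1.0]]
ft_force: [-2.4, -0.4, 6.2]
grip_width: -0.0001
```

Request:
apply_moves(
  plan=[
    {"tx": 0, "ty": 0, "tz": -1, "rx": 0, "ry": 0, "rz": 0, "jaw": -1},
    {"tx": 0, "ty": 0, "tz": -2, "rx": 0, "ry": 0, "rz": 0, "jaw": -1},
    {"tx": 0, "ty": 0, "tz": -2, "rx": 0, "ry": 0, "rz": 0, "jaw": -1},
  ],
)

```text
time_s: 3.85
position: [0.5442, 0.3516, 0.0428]
tool_rot: [[-0.991, 0.132, 0.002], [0.132, 0.991, 0.003], [-0.002, 0.003, -1.0]]
ft_force: [-3.0, -0.4, 7.2]
grip_width: -0.0003
```

Request:
apply_moves(
  plan=[
    {"tx": 0, "ty": 0, "tz": -0.5, "rx": 0, "ry": 0, "rz": 0, "jaw": -1},
    {"tx": 0, "ty": 0, "tz": -1, "rx": 0, "ry": 0, "rz": 0, "jaw": -1},
    {"tx": 0, "ty": 0, "tz": -1, "rx": 0, "ry": 0, "rz": 0, "jaw": -1},
  ],
)

```text
time_s: 4.15
position: [0.5442, 0.3516, 0.042]
tool_rot: [[-0.991, 0.132, 0.002], [0.132, 0.991, 0.003], [-0.002, 0.004, -1.0]]
ft_force: [-4.1, -0.4, 6.8]
grip_width: -0.0
```

Request:
apply_moves(
  plan=[
    {"tx": 0, "ty": 0, "tz": -0.5, "rx": 0, "ry": 0, "rz": 0, "jaw": -1},
    {"tx": 0, "ty": 0, "tz": -1, "rx": 0, "ry": 0, "rz": 0, "jaw": -1},
    {"tx": 0, "ty": 0, "tz": -1, "rx": 0, "ry": 0, "rz": 0, "jaw": -1},
  ],
)

```text
time_s: 4.45
position: [0.5442, 0.3516, 0.0413]
tool_rot: [[-0.991, 0.132, 0.003], [0.132, 0.991, 0.003], [-0.002, 0.004, -1.0]]
ft_force: [-4.3, -0.5, 7.5]
grip_width: -0.0001
```

Request:
apply_moves(
  plan=[
    {"tx": 0, "ty": 0, "tz": -0.5, "rx": 0, "ry": 0, "rz": 0, "jaw": -1},
    {"tx": 0, "ty": 0, "tz": -1, "rx": 0, "ry": 0, "rz": 0, "jaw": -1},
    {"tx": 0, "ty": 0, "tz": -1, "rx": 0, "ry": 0, "rz": 0, "jaw": -1},
  ],
)

```text
time_s: 4.75
position: [0.5442, 0.3516, 0.0408]
tool_rot: [[-0.991, 0.131, 0.003], [0.131, 0.991, 0.003], [-0.002, 0.004, -1.0]]
ft_force: [-3.1, -0.5, 8.2]
grip_width: 0.0002
```

```bash
python3 look.py 3 scene wrist
```

```text
4.75 [544.22 351.64  40.77] [-3.14 -0.51  8.2 ] 0.00016127913228937093 82.4450506398791 [ 0.0029  0.0034 -1.    ]
```

View pics/scene3.png

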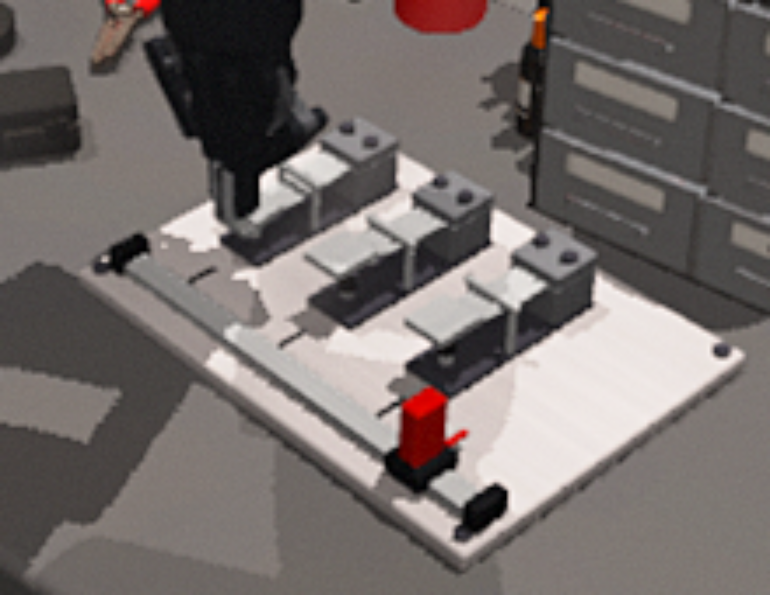

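View pics/wrist3.png

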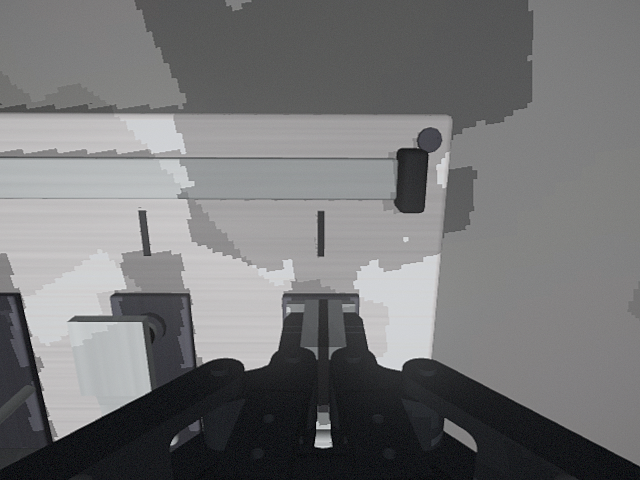

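The scene picture shows the fingers pressing the left tip down, with nothing else touched. I'll keep going down in small steps.

Request:
apply_moves(
  plan=[
    {"tx": 0, "ty": 0, "tz": -0.5, "rx": 0, "ry": 0, "rz": 0, "jaw": -1},
    {"tx": 0, "ty": 0, "tz": -1.2, "rx": 0, "ry": 0, "rz": 0, "jaw": -1},
    {"tx": 0, "ty": 0, "tz": -1.2, "rx": 0, "ry": 0, "rz": 0, "jaw": -1},
  ],
)

```text
time_s: 5.15
position: [0.5443, 0.3517, 0.0404]
tool_rot: [[-0.991, 0.131, 0.004], [0.131, 0.991, 0.004], [-0.003, 0.004, -1.0]]
ft_force: [-4.7, -1.5, 11.4]
grip_width: -0.0
```

Request:
apply_moves(
  plan=[
    {"tx": 0, "ty": 0, "tz": -0.5, "rx": 0, "ry": 0, "rz": 0, "jaw": -1},
    {"tx": 0, "ty": 0, "tz": -1, "rx": 0, "ry": 0, "rz": 0, "jaw": -1},
    {"tx": 0, "ty": 0, "tz": -1, "rx": 0, "ry": 0, "rz": 0, "jaw": -1},
  ],
)

```text
time_s: 5.45
position: [0.5443, 0.3517, 0.0404]
tool_rot: [[-0.991, 0.131, 0.004], [0.131, 0.991, 0.004], [-0.004, 0.004, -1.0]]
ft_force: [-5.5, -1.8, 12.2]
grip_width: 0.0
```

Request:
apply_moves(
  plan=[
    {"tx": 0, "ty": 0, "tz": -1, "rx": 0, "ry": 0, "rz": 0, "jaw": -1},
    {"tx": 0, "ty": 0, "tz": -1, "rx": 0, "ry": 0, "rz": 0, "jaw": -1},
    {"tx": 0, "ty": 0, "tz": -1, "rx": 0, "ry": 0, "rz": 0, "jaw": -1},
    {"tx": 0, "ty": 0, "tz": -1, "rx": 0, "ry": 0, "rz": 0, "jaw": -1},
  ],
)

```text
time_s: 5.85
position: [0.5443, 0.3517, 0.0404]
tool_rot: [[-0.991, 0.131, 0.005], [0.131, 0.991, 0.004], [-0.004, 0.004, -1.0]]
ft_force: [-6.3, -1.3, 12.5]
grip_width: -0.0002
```

Left spring held on its stop at z ≈ 40.4. The slope was about 0.55 N/mm, so it looks sound. Moving to the middle spring.

Request:
apply_moves(
  plan=[
    {"tx": 0, "ty": 0, "tz": 15, "rx": -0.002, "ry": 0.002, "rz": 0, "jaw": -1},
    {"tx": 0, "ty": 0, "tz": 30, "rx": -0.004, "ry": 0.005, "rz": 0, "jaw": -1},
    {"tx": -5, "ty": -38, "tz": 30, "rx": -0.004, "ry": 0.005, "rz": 0, "jaw": -1},
    {"tx": -9, "ty": -76, "tz": 28, "rx": -0.004, "ry": 0.005, "rz": 0, "jaw": -1},
    {"tx": -9, "ty": -76, "tz": 22, "rx": -0.004, "ry": 0.005, "rz": 0, "jaw": -1},
    {"tx": -9, "ty": -76, "tz": 17, "rx": -0.004, "ry": 0.005, "rz": 0, "jaw": -1},
    {"tx": -9, "ty": -76, "tz": 16, "rx": -0.004, "ry": 0.005, "rz": 0, "jaw": -1},
    {"tx": -9, "ty": -76, "tz": 16, "rx": -0.004, "ry": 0.005, "rz": 0, "jaw": -1},
  ],
)

```text
time_s: 6.65
position: [0.5352, 0.2765, 0.0558]
tool_rot: [[-0.991, 0.13, -0.001], [0.13, 0.991, -0.0], [0.001, -0.0, -1.0]]
ft_force: [0.3, -0.4, -0.7]
grip_width: -0.0002
```

```bash
python3 look.py 4 scene wrist
```

```text
6.65 [535.25 276.53  55.85] [ 0.32 -0.41 -0.74] -0.000172535684936787 82.51916636597619 [-5.e-04 -2.e-04 -1.e+00]
```

View pics/wrist4.png

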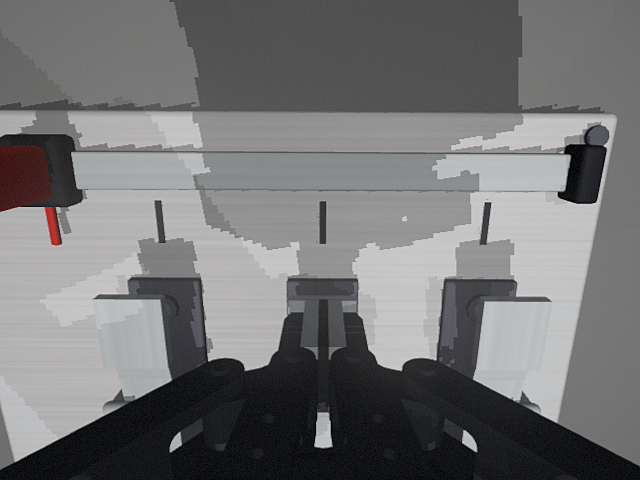

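The fingers are in line with the middle tip (columns 322 and 322), and the left tip has sprung back up. Pressing the middle spring.

Request:
apply_moves(
  plan=[
    {"tx": 0, "ty": 0, "tz": -4, "rx": 0, "ry": 0, "rz": 0, "jaw": -1},
    {"tx": 0, "ty": 0, "tz": -7, "rx": 0, "ry": 0, "rz": 0, "jaw": -1},
    {"tx": 0, "ty": 0, "tz": -8, "rx": 0, "ry": 0, "rz": 0, "jaw": -1},
    {"tx": 0, "ty": 0, "tz": -8, "rx": 0, "ry": 0, "rz": 0, "jaw": -1},
    {"tx": 0, "ty": 0, "tz": -8, "rx": 0, "ry": 0, "rz": 0, "jaw": -1},
  ],
)

```text
time_s: 7.25
position: [0.5353, 0.2767, 0.0485]
tool_rot: [[-0.992, 0.13, 0.0], [0.13, 0.992, 0.0], [-0.0, 0.0, -1.0]]
ft_force: [-1.4, 1.8, 3.6]
grip_width: -0.0004
```

Request:
apply_moves(
  plan=[
    {"tx": 0, "ty": 0, "tz": 0, "rx": 0, "ry": 0, "rz": 0, "jaw": -1},
  ],
)

```text
time_s: 7.35
position: [0.5353, 0.2767, 0.0487]
tool_rot: [[-0.992, 0.13, 0.001], [0.13, 0.992, 0.0], [-0.0, 0.0, -1.0]]
ft_force: [-1.4, 1.6, 1.9]
grip_width: 0.0002
```

Request:
apply_moves(
  plan=[
    {"tx": 0, "ty": 0, "tz": -2, "rx": 0, "ry": 0, "rz": 0, "jaw": -1},
    {"tx": 0, "ty": 0, "tz": -4, "rx": 0, "ry": 0, "rz": 0, "jaw": -1},
    {"tx": 0, "ty": 0, "tz": -4, "rx": 0, "ry": 0, "rz": 0, "jaw": -1},
    {"tx": 0, "ty": 0, "tz": -4, "rx": 0, "ry": 0, "rz": 0, "jaw": -1},
  ],
)

```text
time_s: 7.75
position: [0.5352, 0.2768, 0.0446]
tool_rot: [[-0.992, 0.13, 0.0], [0.13, 0.992, 0.0], [-0.0, 0.0, -1.0]]
ft_force: [-1.8, 2.2, 4.8]
grip_width: -0.0001
```

Request:
apply_moves(
  plan=[
    {"tx": 0, "ty": 0, "tz": 0, "rx": 0, "ry": 0, "rz": 0, "jaw": -1},
  ],
)

```text
time_s: 7.85
position: [0.5351, 0.2768, 0.0447]
tool_rot: [[-0.992, 0.13, 0.0], [0.13, 0.992, 0.0], [0.0, 0.0, -1.0]]
ft_force: [-2.1, 1.5, 3.0]
grip_width: -0.0002
```

Request:
apply_moves(
  plan=[
    {"tx": 0, "ty": 0, "tz": -1, "rx": 0, "ry": 0, "rz": 0, "jaw": -1},
    {"tx": 0, "ty": 0, "tz": -2, "rx": 0, "ry": 0, "rz": 0, "jaw": -1},
    {"tx": 0, "ty": 0, "tz": -2, "rx": 0, "ry": 0, "rz": 0, "jaw": -1},
  ],
)

```text
time_s: 8.15
position: [0.5351, 0.2768, 0.0426]
tool_rot: [[-0.992, 0.13, -0.0], [0.13, 0.992, 0.0], [0.0, 0.0, -1.0]]
ft_force: [-3.0, 1.7, 4.7]
grip_width: -0.0003
```

Request:
apply_moves(
  plan=[
    {"tx": 0, "ty": 0, "tz": -0.5, "rx": 0, "ry": 0, "rz": 0, "jaw": -1},
    {"tx": 0, "ty": 0, "tz": -1, "rx": 0, "ry": 0, "rz": 0, "jaw": -1},
    {"tx": 0, "ty": 0, "tz": -1, "rx": 0, "ry": 0, "rz": 0, "jaw": -1},
  ],
)

```text
time_s: 8.45
position: [0.5351, 0.2768, 0.0417]
tool_rot: [[-0.992, 0.13, 0.0], [0.13, 0.992, 0.0], [-0.0, 0.0, -1.0]]
ft_force: [-3.4, 0.9, 5.8]
grip_width: -0.0002
```

Request:
apply_moves(
  plan=[
    {"tx": 0, "ty": 0, "tz": -0.5, "rx": 0, "ry": 0, "rz": 0, "jaw": -1},
    {"tx": 0, "ty": 0, "tz": -1, "rx": 0, "ry": 0, "rz": 0, "jaw": -1},
    {"tx": 0, "ty": 0, "tz": -1, "rx": 0, "ry": 0, "rz": 0, "jaw": -1},
  ],
)

```text
time_s: 8.75
position: [0.5351, 0.2768, 0.0407]
tool_rot: [[-0.992, 0.13, 0.0], [0.13, 0.992, 0.0], [-0.0, 0.0, -1.0]]
ft_force: [-3.0, 1.7, 6.8]
grip_width: 0.0002
```

Request:
apply_moves(
  plan=[
    {"tx": 0, "ty": 0, "tz": -0.5, "rx": 0, "ry": 0, "rz": 0, "jaw": -1},
    {"tx": 0, "ty": 0, "tz": -1, "rx": 0, "ry": 0, "rz": 0, "jaw": -1},
    {"tx": 0, "ty": 0, "tz": -1, "rx": 0, "ry": 0, "rz": 0, "jaw": -1},
  ],
)

```text
time_s: 9.05
position: [0.5351, 0.2768, 0.0399]
tool_rot: [[-0.992, 0.13, 0.0], [0.13, 0.992, 0.0], [-0.0, 0.0, -1.0]]
ft_force: [-3.3, 1.8, 6.8]
grip_width: -0.0
```

Request:
apply_moves(
  plan=[
    {"tx": 0, "ty": 0, "tz": -0.5, "rx": 0, "ry": 0, "rz": 0, "jaw": -1},
    {"tx": 0, "ty": 0, "tz": -1, "rx": 0, "ry": 0, "rz": 0, "jaw": -1},
    {"tx": 0, "ty": 0, "tz": -1, "rx": 0, "ry": 0, "rz": 0, "jaw": -1},
  ],
)

```text
time_s: 9.35
position: [0.5352, 0.2768, 0.039]
tool_rot: [[-0.992, 0.13, 0.0], [0.13, 0.992, 0.0], [-0.0, 0.001, -1.0]]
ft_force: [-3.4, 1.7, 6.8]
grip_width: -0.0003
```

Request:
apply_moves(
  plan=[
    {"tx": 0, "ty": 0, "tz": -0.5, "rx": 0, "ry": 0, "rz": 0, "jaw": -1},
    {"tx": 0, "ty": 0, "tz": -1, "rx": 0, "ry": 0, "rz": 0, "jaw": -1},
    {"tx": 0, "ty": 0, "tz": -1, "rx": 0, "ry": 0, "rz": 0, "jaw": -1},
  ],
)

```text
time_s: 9.65
position: [0.5352, 0.2768, 0.0382]
tool_rot: [[-0.992, 0.13, 0.001], [0.13, 0.992, 0.001], [-0.001, 0.001, -1.0]]
ft_force: [-3.4, 1.1, 7.3]
grip_width: -0.0001
```

Request:
apply_moves(
  plan=[
    {"tx": 0, "ty": 0, "tz": -0.5, "rx": 0, "ry": 0, "rz": 0, "jaw": -1},
    {"tx": 0, "ty": 0, "tz": -1, "rx": 0, "ry": 0, "rz": 0, "jaw": -1},
    {"tx": 0, "ty": 0, "tz": -1, "rx": 0, "ry": 0, "rz": 0, "jaw": -1},
  ],
)

```text
time_s: 9.95
position: [0.5353, 0.2768, 0.0375]
tool_rot: [[-0.992, 0.13, 0.001], [0.13, 0.992, 0.001], [-0.001, 0.001, -1.0]]
ft_force: [-3.6, 0.8, 6.7]
grip_width: -0.0001
```

Request:
apply_moves(
  plan=[
    {"tx": 0, "ty": 0, "tz": -0.5, "rx": 0, "ry": 0, "rz": 0, "jaw": -1},
    {"tx": 0, "ty": 0, "tz": -1, "rx": 0, "ry": 0, "rz": 0, "jaw": -1},
    {"tx": 0, "ty": 0, "tz": -1, "rx": 0, "ry": 0, "rz": 0, "jaw": -1},
  ],
)

```text
time_s: 10.25
position: [0.5353, 0.2768, 0.0368]
tool_rot: [[-0.992, 0.13, 0.001], [0.13, 0.992, 0.001], [-0.001, 0.001, -1.0]]
ft_force: [-2.9, 0.5, 7.4]
grip_width: 0.0003
```

Request:
apply_moves(
  plan=[
    {"tx": 0, "ty": 0, "tz": -0.5, "rx": 0, "ry": 0, "rz": 0, "jaw": -1},
    {"tx": 0, "ty": 0, "tz": -1, "rx": 0, "ry": 0, "rz": 0, "jaw": -1},
    {"tx": 0, "ty": 0, "tz": -1, "rx": 0, "ry": 0, "rz": 0, "jaw": -1},
  ],
)

```text
time_s: 10.55
position: [0.5353, 0.2768, 0.0361]
tool_rot: [[-0.992, 0.13, 0.002], [0.13, 0.992, 0.001], [-0.001, 0.001, -1.0]]
ft_force: [-3.9, 1.5, 6.9]
grip_width: -0.0002
```

Request:
apply_moves(
  plan=[
    {"tx": 0, "ty": 0, "tz": -0.5, "rx": 0, "ry": 0, "rz": 0, "jaw": -1},
    {"tx": 0, "ty": 0, "tz": -1, "rx": 0, "ry": 0, "rz": 0, "jaw": -1},
    {"tx": 0, "ty": 0, "tz": -1, "rx": 0, "ry": 0, "rz": 0, "jaw": -1},
  ],
)

```text
time_s: 10.85
position: [0.5354, 0.2768, 0.0355]
tool_rot: [[-0.992, 0.13, 0.002], [0.13, 0.992, 0.001], [-0.002, 0.001, -1.0]]
ft_force: [-4.9, 1.2, 8.5]
grip_width: -0.0
```

Request:
apply_moves(
  plan=[
    {"tx": 0, "ty": 0, "tz": -0.5, "rx": 0, "ry": 0, "rz": 0, "jaw": -1},
    {"tx": 0, "ty": 0, "tz": -1, "rx": 0, "ry": 0, "rz": 0, "jaw": -1},
    {"tx": 0, "ty": 0, "tz": -1, "rx": 0, "ry": 0, "rz": 0, "jaw": -1},
  ],
)

```text
time_s: 11.15
position: [0.5355, 0.2768, 0.0353]
tool_rot: [[-0.992, 0.13, 0.003], [0.13, 0.992, 0.001], [-0.003, 0.001, -1.0]]
ft_force: [-5.5, 1.7, 11.5]
grip_width: 0.0002
```

The middle spring met its stop at z ≈ 35.4, where the force jumped from 7 to 11.5 N. Holding.

Request:
apply_moves(
  plan=[
    {"tx": 0, "ty": 0, "tz": -1, "rx": 0, "ry": 0, "rz": 0, "jaw": -1},
    {"tx": 0, "ty": 0, "tz": -1, "rx": 0, "ry": 0, "rz": 0, "jaw": -1},
    {"tx": 0, "ty": 0, "tz": -1, "rx": 0, "ry": 0, "rz": 0, "jaw": -1},
    {"tx": 0, "ty": 0, "tz": -1, "rx": 0, "ry": 0, "rz": 0, "jaw": -1},
  ],
)

```text
time_s: 11.55
position: [0.5355, 0.2769, 0.0352]
tool_rot: [[-0.992, 0.13, 0.003], [0.13, 0.992, 0.001], [-0.003, 0.001, -1.0]]
ft_force: [-6.3, 2.1, 11.4]
grip_width: -0.0
```

Request:
apply_moves(
  plan=[
    {"tx": 0, "ty": 0, "tz": 15, "rx": -0.001, "ry": 0.002, "rz": 0, "jaw": -1},
    {"tx": 0, "ty": 0, "tz": 34, "rx": -0.001, "ry": 0.003, "rz": 0, "jaw": -1},
    {"tx": -5, "ty": -38, "tz": 34, "rx": -0.001, "ry": 0.003, "rz": 0, "jaw": -1},
    {"tx": -10, "ty": -76, "tz": 33, "rx": -0.001, "ry": 0.003, "rz": 0, "jaw": -1},
    {"tx": -10, "ty": -76, "tz": 27, "rx": -0.001, "ry": 0.003, "rz": 0, "jaw": -1},
    {"tx": -10, "ty": -76, "tz": 22, "rx": -0.001, "ry": 0.003, "rz": 0, "jaw": -1},
    {"tx": -10, "ty": -76, "tz": 21, "rx": -0.001, "ry": 0.003, "rz": 0, "jaw": -1},
    {"tx": -10, "ty": -76, "tz": 21, "rx": -0.001, "ry": 0.003, "rz": 0, "jaw": -1},
  ],
)

```text
time_s: 12.35
position: [0.5255, 0.2016, 0.0557]
tool_rot: [[-0.992, 0.129, -0.0], [0.129, 0.992, -0.0], [0.0, -0.0, -1.0]]
ft_force: [0.5, -0.9, 0.0]
grip_width: 0.0001
```

```bash
python3 look.py 5 scene wrist
```

```text
12.35 [525.45 201.58  55.7 ] [ 0.49 -0.9   0.04] 7.944945797398251e-05 82.61268653382591 [-3.e-04 -4.e-04 -1.e+00]
```

View pics/wrist5.png

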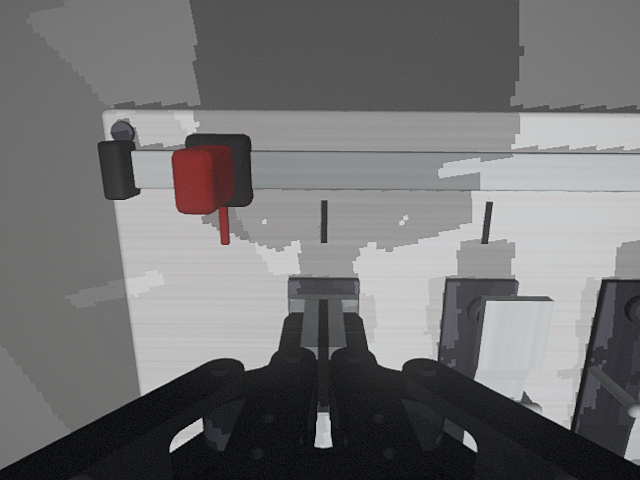

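The fingers stand over the right tip (column 322) and the other tips are back up. Pressing the right spring the same way.

Request:
apply_moves(
  plan=[
    {"tx": 0, "ty": 0, "tz": -4, "rx": 0, "ry": 0, "rz": 0, "jaw": -1},
    {"tx": 0, "ty": 0, "tz": -7, "rx": 0, "ry": 0, "rz": 0, "jaw": -1},
    {"tx": 0, "ty": 0, "tz": -8, "rx": 0, "ry": 0, "rz": 0, "jaw": -1},
    {"tx": 0, "ty": 0, "tz": -8, "rx": 0, "ry": 0, "rz": 0, "jaw": -1},
    {"tx": 0, "ty": 0, "tz": -8, "rx": 0, "ry": 0, "rz": 0, "jaw": -1},
  ],
)

```text
time_s: 12.95
position: [0.5255, 0.2016, 0.0482]
tool_rot: [[-0.992, 0.129, 0.0], [0.129, 0.992, -0.0], [-0.0, -0.0, -1.0]]
ft_force: [-0.8, -0.1, 1.1]
grip_width: -0.0001
```

Request:
apply_moves(
  plan=[
    {"tx": 0, "ty": 0, "tz": 0, "rx": 0, "ry": 0, "rz": 0, "jaw": -1},
  ],
)

```text
time_s: 13.05
position: [0.5255, 0.2016, 0.0483]
tool_rot: [[-0.992, 0.129, 0.0], [0.129, 0.992, -0.0], [-0.0, -0.0, -1.0]]
ft_force: [-0.2, 0.8, 1.4]
grip_width: 0.0
```

Request:
apply_moves(
  plan=[
    {"tx": 0, "ty": 0, "tz": -2, "rx": 0, "ry": 0, "rz": 0, "jaw": -1},
    {"tx": 0, "ty": 0, "tz": -4, "rx": 0, "ry": 0, "rz": 0, "jaw": -1},
    {"tx": 0, "ty": 0, "tz": -4, "rx": 0, "ry": 0, "rz": 0, "jaw": -1},
    {"tx": 0, "ty": 0, "tz": -4, "rx": 0, "ry": 0, "rz": 0, "jaw": -1},
  ],
)

```text
time_s: 13.45
position: [0.5254, 0.2016, 0.0442]
tool_rot: [[-0.992, 0.129, 0.0], [0.129, 0.992, -0.0], [-0.0, -0.0, -1.0]]
ft_force: [-1.3, 0.6, 2.8]
grip_width: 0.0003
```

Request:
apply_moves(
  plan=[
    {"tx": 0, "ty": 0, "tz": 0, "rx": 0, "ry": 0, "rz": 0, "jaw": -1},
  ],
)

```text
time_s: 13.55
position: [0.5254, 0.2016, 0.0443]
tool_rot: [[-0.992, 0.129, 0.0], [0.129, 0.992, -0.0], [-0.0, -0.0, -1.0]]
ft_force: [-1.0, 1.6, 2.3]
grip_width: -0.0002
```

Request:
apply_moves(
  plan=[
    {"tx": 0, "ty": 0, "tz": -1, "rx": 0, "ry": 0, "rz": 0, "jaw": -1},
    {"tx": 0, "ty": 0, "tz": -2, "rx": 0, "ry": 0, "rz": 0, "jaw": -1},
    {"tx": 0, "ty": 0, "tz": -2, "rx": 0, "ry": 0, "rz": 0, "jaw": -1},
  ],
)

```text
time_s: 13.85
position: [0.5254, 0.2016, 0.0422]
tool_rot: [[-0.992, 0.129, 0.0], [0.129, 0.992, -0.0], [-0.0, -0.0, -1.0]]
ft_force: [-1.9, 0.5, 2.6]
grip_width: 0.0
```

Request:
apply_moves(
  plan=[
    {"tx": 0, "ty": 0, "tz": -0.5, "rx": 0, "ry": 0, "rz": 0, "jaw": -1},
    {"tx": 0, "ty": 0, "tz": -1, "rx": 0, "ry": 0, "rz": 0, "jaw": -1},
    {"tx": 0, "ty": 0, "tz": -1, "rx": 0, "ry": 0, "rz": 0, "jaw": -1},
  ],
)

```text
time_s: 14.15
position: [0.5254, 0.2016, 0.0411]
tool_rot: [[-0.992, 0.129, -0.0], [0.129, 0.992, -0.0], [-0.0, -0.0, -1.0]]
ft_force: [-2.0, 1.8, 3.4]
grip_width: 0.0002
```

Request:
apply_moves(
  plan=[
    {"tx": 0, "ty": 0, "tz": -0.5, "rx": 0, "ry": 0, "rz": 0, "jaw": -1},
    {"tx": 0, "ty": 0, "tz": -1, "rx": 0, "ry": 0, "rz": 0, "jaw": -1},
    {"tx": 0, "ty": 0, "tz": -1, "rx": 0, "ry": 0, "rz": 0, "jaw": -1},
  ],
)

```text
time_s: 14.45
position: [0.5254, 0.2016, 0.0401]
tool_rot: [[-0.992, 0.129, 0.0], [0.129, 0.992, -0.0], [-0.0, -0.0, -1.0]]
ft_force: [-2.2, 0.4, 2.4]
grip_width: -0.0001
```

Request:
apply_moves(
  plan=[
    {"tx": 0, "ty": 0, "tz": -0.5, "rx": 0, "ry": 0, "rz": 0, "jaw": -1},
    {"tx": 0, "ty": 0, "tz": -1, "rx": 0, "ry": 0, "rz": 0, "jaw": -1},
    {"tx": 0, "ty": 0, "tz": -1, "rx": 0, "ry": 0, "rz": 0, "jaw": -1},
  ],
)

```text
time_s: 14.75
position: [0.5254, 0.2016, 0.0391]
tool_rot: [[-0.992, 0.129, 0.0], [0.129, 0.992, -0.0], [-0.0, -0.0, -1.0]]
ft_force: [-1.2, 0.2, 3.9]
grip_width: -0.0001
```

Request:
apply_moves(
  plan=[
    {"tx": 0, "ty": 0, "tz": -0.5, "rx": 0, "ry": 0, "rz": 0, "jaw": -1},
    {"tx": 0, "ty": 0, "tz": -1, "rx": 0, "ry": 0, "rz": 0, "jaw": -1},
    {"tx": 0, "ty": 0, "tz": -1, "rx": 0, "ry": 0, "rz": 0, "jaw": -1},
  ],
)

```text
time_s: 15.05
position: [0.5255, 0.2016, 0.0383]
tool_rot: [[-0.992, 0.129, 0.0], [0.129, 0.992, -0.0], [-0.0, -0.0, -1.0]]
ft_force: [-1.2, 0.8, 5.3]
grip_width: 0.0001
```

Request:
apply_moves(
  plan=[
    {"tx": 0, "ty": 0, "tz": -0.5, "rx": 0, "ry": 0, "rz": 0, "jaw": -1},
    {"tx": 0, "ty": 0, "tz": -1, "rx": 0, "ry": 0, "rz": 0, "jaw": -1},
    {"tx": 0, "ty": 0, "tz": -1, "rx": 0, "ry": 0, "rz": 0, "jaw": -1},
  ],
)

```text
time_s: 15.35
position: [0.5256, 0.2016, 0.0379]
tool_rot: [[-0.992, 0.129, 0.001], [0.129, 0.992, -0.0], [-0.001, 0.0, -1.0]]
ft_force: [-3.5, 0.9, 9.7]
grip_width: 0.0002
```

The stop was met at z ≈ 38: the force jumped from about 4 to 9.7 N. Holding, then lifting off.

Request:
apply_moves(
  plan=[
    {"tx": 0, "ty": 0, "tz": -0.8, "rx": 0, "ry": 0, "rz": 0, "jaw": -1},
    {"tx": 0, "ty": 0, "tz": -0.8, "rx": 0, "ry": 0, "rz": 0, "jaw": -1},
    {"tx": 0, "ty": 0, "tz": -0.8, "rx": 0, "ry": 0, "rz": 0, "jaw": -1},
    {"tx": 0, "ty": 0, "tz": -0.8, "rx": 0, "ry": 0, "rz": 0, "jaw": -1},
  ],
)

```text
time_s: 15.75
position: [0.5256, 0.2017, 0.0379]
tool_rot: [[-0.992, 0.128, 0.001], [0.128, 0.992, -0.0], [-0.001, 0.0, -1.0]]
ft_force: [-3.8, -0.5, 11.1]
grip_width: -0.0002
```

Request:
apply_moves(
  plan=[
    {"tx": 0, "ty": 0, "tz": 20, "rx": 0, "ry": 0, "rz": 0, "jaw": -1},
    {"tx": 0, "ty": 0, "tz": 50, "rx": 0, "ry": 0, "rz": 0, "jaw": -1},
    {"tx": -30, "ty": -20, "tz": 70, "rx": 0, "ry": 0, "rz": 0, "jaw": -0.1},
    {"tx": -59, "ty": -37, "tz": 70, "rx": 0, "ry": 0, "rz": 0, "jaw": -0.1},
    {"tx": -59, "ty": -37, "tz": 70, "rx": 0, "ry": 0, "rz": 0, "jaw": -0.1},
    {"tx": -59, "ty": -37, "tz": 70, "rx": 0, "ry": 0, "rz": 0, "jaw": -0.1},
    {"tx": -59, "ty": -37, "tz": 70, "rx": 0, "ry": 0, "rz": 0, "jaw": -0.1},
  ],
)

```text
time_s: 16.45
position: [0.4675, 0.1648, 0.1078]
tool_rot: [[-0.992, 0.128, 0.002], [0.128, 0.992, -0.0], [-0.002, 0.0, -1.0]]
ft_force: [-0.2, 0.0, -1.3]
grip_width: 0.0383
```

```bash
python3 look.py 6 top scene wrist
```

```text
16.45 [467.48 164.81 107.76] [-0.21  0.02 -1.32] 0.03829676608602923 82.62228209659142 [ 2.2e-03 -1.0e-04 -1.0e+00]
```

View pics/wrist6.png

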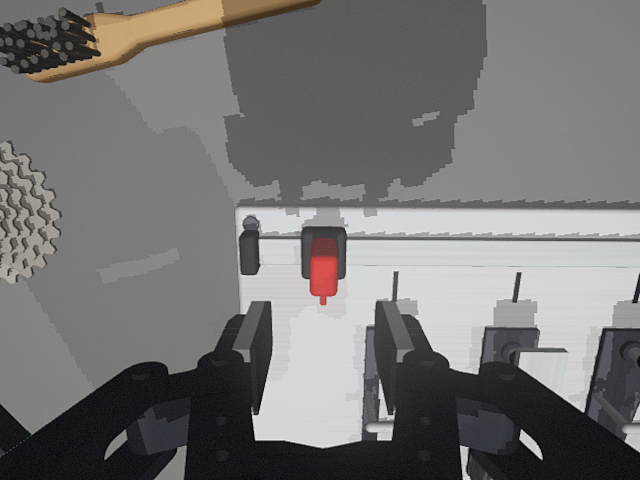

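View pics/scene6.png

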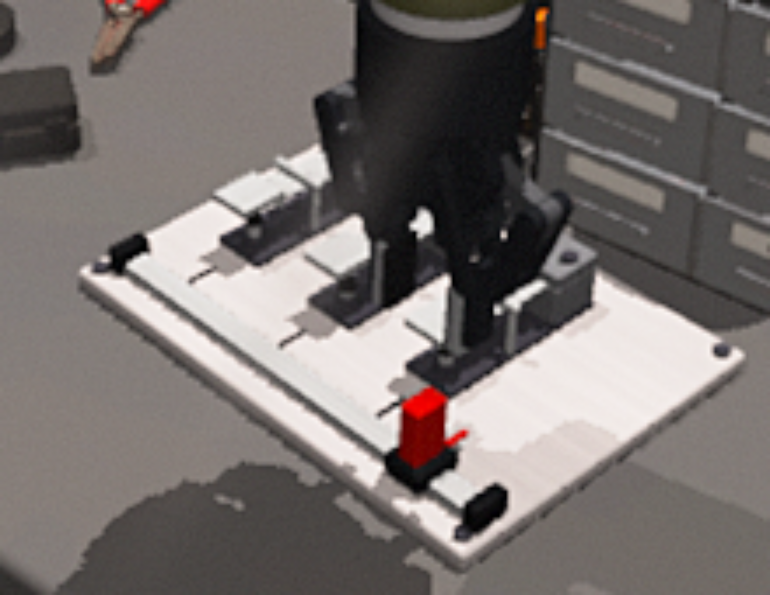

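Run:
```python
from h import *
im,K,T=load('wrist6.npz')
hsv=cv2.cvtColor(im,cv2.COLOR_RGB2HSV)
m=(hsv[...,1]>150)&((hsv[...,0]<8)|(hsv[...,0]>172))
for lo,hi in [(60,190),(190,256)]:
    mm=m&(hsv[...,2]>=lo)&(hsv[...,2]<hi); ys,xs=np.nonzero(mm[220:290+10,280:360]); print(lo,np.percentile(xs,[2,50,98])+280,np.percentile(ys,[2,50,98])+220,len(xs))
j=np.load('jig2.npz')
def jig(P): d=P[:,:2]-j['O']; return np.round(np.c_[d@j['X'],d@j['Y']]*1000,1).tolist()
print('top corners(z.06)',jig(onz([(311,253),(337,253),(310,296),(338,296),(324,275)],.06,K,T)))
print('right line ends',jig(onz([(395,272),(394,325)],.012,K,T)))
print('stop',jig(onz([(250,230),(250,275),(258,252)],.025,K,T)))
print('carriage',jig(onz([(304,228),(345,228),(346,278),(303,278)],.027,K,T)))
from rig import env
p=env.observe()['position']; print('tcp',jig(p[None]), 'O',j['O'],'target R',(j['O']-.13*j['X']-.075*j['Y'])*1000)
```

```text
60 [311. 327. 336.] [256. 277. 295.] 211
190 [312. 323. 334.] [259.   276.   295.92] 803
top corners(z.06) [[-138.4, -124.1], [-138.5, -111.5], [-115.9, -124.6], [-115.9, -110.7], [-127.1, -117.7]]
right line ends [[-111.2, -73.9], [-75.3, -72.6]]
stop [[-140.8, -159.3], [-113.8, -160.6], [-127.8, -155.3]]
carriage [[-142.6, -128.8], [-142.7, -106.0], [-112.9, -104.8], [-112.8, -129.7]]
tcp [[-127.5, -118.7]] O [0.60938266 0.26560611] target R [470.5555892  208.57939946]
```

The wrist rays put the grip at jig (-127, -117.6). Its top measures 22 × 13.5 mm, which matches, and the fingers are centred on it. Going down, then gripping.

Request:
apply_moves(
  plan=[
    {"tx": 0, "ty": 1, "tz": -10, "rx": 0, "ry": 0.002, "rz": 0, "jaw": -0.3},
    {"tx": 0, "ty": 1, "tz": -30, "rx": 0, "ry": 0.002, "rz": 0, "jaw": -0.3},
    {"tx": 0, "ty": 1, "tz": -50, "rx": 0, "ry": 0.002, "rz": 0, "jaw": -0.3},
    {"tx": 0, "ty": 1, "tz": -65, "rx": 0, "ry": 0.002, "rz": 0, "jaw": -0.3},
    {"tx": 0, "ty": 1, "tz": -71, "rx": 0, "ry": 0.002, "rz": 0, "jaw": -0.3},
    {"tx": 0, "ty": 1, "tz": -71, "rx": 0, "ry": 0.002, "rz": 0, "jaw": -0.3},
  ],
)

```text
time_s: 17.2
position: [0.4668, 0.166, 0.0356]
tool_rot: [[-0.992, 0.128, -0.003], [0.128, 0.992, -0.0], [0.002, -0.001, -1.0]]
ft_force: [-0.0, -0.4, 0.1]
grip_width: 0.0302
```

```bash
python3 look.py 7 scene wrist
```

```text
17.2 [466.84 165.95  35.56] [-0.02 -0.4   0.08] 0.03016174394933726 82.64496655362768 [-2.6e-03 -3.0e-04 -1.0e+00]
```

View pics/wrist7.png

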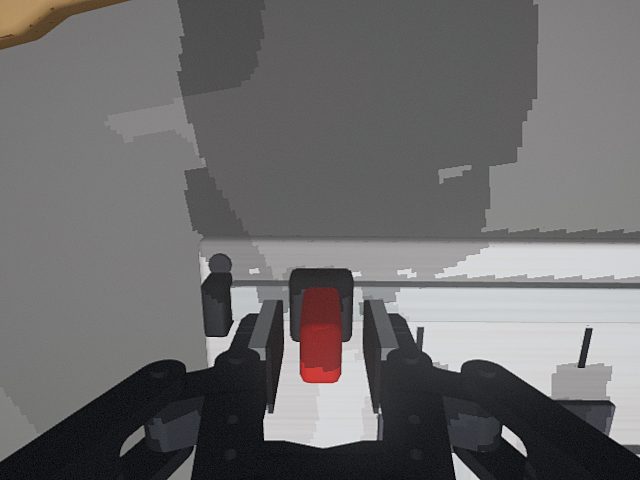

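View pics/scene7.png

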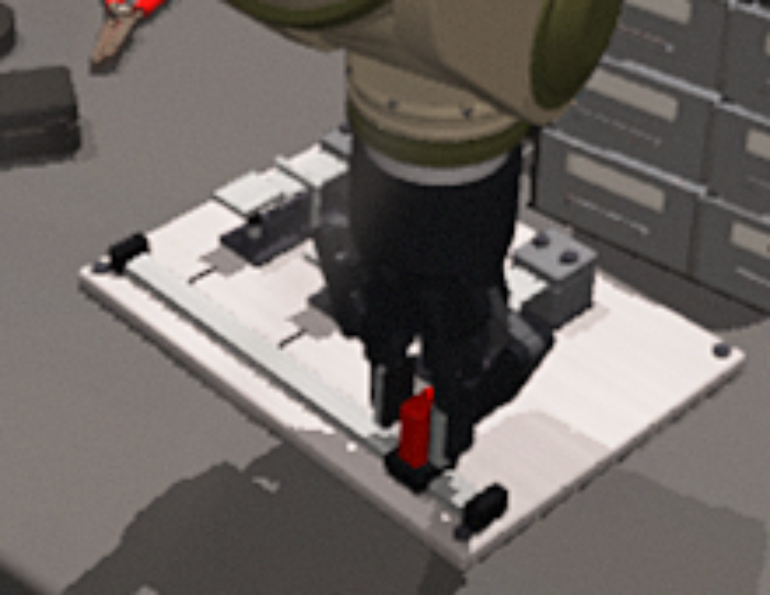

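The fingers straddle the grip (red at columns 300–342, pads at 280 and 365). Closing gently.

Request:
apply_moves(
  plan=[
    {"tx": 0, "ty": 0, "tz": 0, "rx": 0, "ry": 0, "rz": 0, "jaw": -1},
    {"tx": 0, "ty": 0, "tz": 0, "rx": 0, "ry": 0, "rz": 0, "jaw": -1},
    {"tx": 0, "ty": 0, "tz": 0, "rx": 0, "ry": 0, "rz": 0, "jaw": -1},
    {"tx": 0, "ty": 0, "tz": 0, "rx": 0, "ry": 0, "rz": 0, "jaw": -1},
    {"tx": 0, "ty": 0, "tz": 0, "rx": 0, "ry": 0, "rz": 0, "jaw": -1},
  ],
  grip_force=20,
)

```text
time_s: 17.8
position: [0.4679, 0.1661, 0.0374]
tool_rot: [[-0.992, 0.128, 0.001], [0.128, 0.992, 0.0], [-0.001, 0.0, -1.0]]
ft_force: [0.2, 0.1, 6.8]
grip_width: 0.0137
```

Request:
apply_moves(
  plan=[
    {"tx": 0, "ty": 0, "tz": 1, "rx": 0, "ry": 0, "rz": 0, "jaw": -1},
    {"tx": 1, "ty": 8, "tz": 1, "rx": 0, "ry": 0, "rz": 0, "jaw": -1},
    {"tx": 2.5, "ty": 18, "tz": 1, "rx": 0, "ry": 0, "rz": 0, "jaw": -1},
    {"tx": 4, "ty": 28, "tz": 1, "rx": 0, "ry": 0, "rz": 0, "jaw": -1},
    {"tx": 5, "ty": 38, "tz": 1, "rx": 0, "ry": 0, "rz": 0, "jaw": -1},
    {"tx": 6, "ty": 43, "tz": 1, "rx": 0, "ry": 0, "rz": 0, "jaw": -1},
    {"tx": 6, "ty": 43, "tz": 1, "rx": 0, "ry": 0, "rz": 0, "jaw": -1},
    {"tx": 6, "ty": 43, "tz": 1, "rx": 0, "ry": 0, "rz": 0, "jaw": -1},
  ],
)

```text
time_s: 18.6
position: [0.4737, 0.2099, 0.0377]
tool_rot: [[-0.992, 0.128, 0.001], [0.128, 0.992, 0.001], [-0.001, 0.001, -1.0]]
ft_force: [5.2, 1.5, -21.1]
grip_width: 0.0135
```

```bash
python3 look.py 8 scene wrist
python3 - <<'E'
from h import *
from rig import env
j=np.load('jig2.npz');d=env.observe()['position'][:2]-j['O'];print(d@j['X'],d@j['Y'])
E
```

```text
18.6 [473.75 209.94  37.69] [  5.22   1.51 -21.09] 0.0134556135203648 82.66624130624314 [ 8.e-04  6.e-04 -1.e+00]
-0.12705447374847892 -0.07336598718341593
```

View pics/wrist8.png

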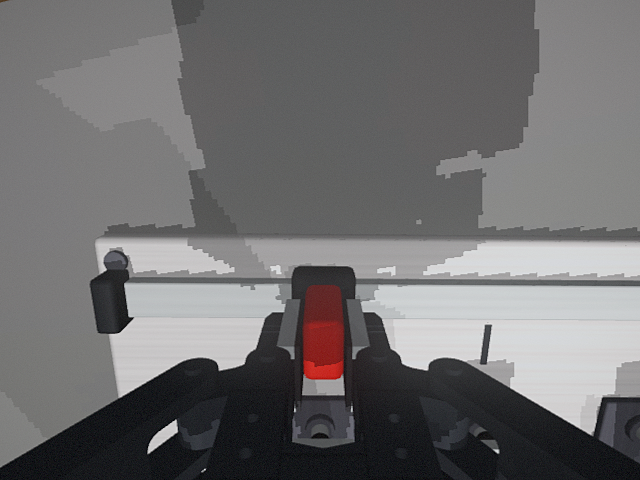

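The pointer slid to y ≈ -73.4 mm, next to the right spring's line. Opening the jaws and lifting clear.

Request:
apply_moves(
  plan=[
    {"tx": 0, "ty": 0, "tz": -0.5, "rx": 0, "ry": 0, "rz": 0, "jaw": -1},
    {"tx": 0, "ty": 0, "tz": -0.5, "rx": 0, "ry": 0, "rz": 0, "jaw": -0.3},
    {"tx": 0, "ty": 0, "tz": 0, "rx": 0, "ry": 0, "rz": 0, "jaw": -0.3},
    {"tx": 0, "ty": 0, "tz": 0, "rx": 0, "ry": 0, "rz": 0, "jaw": -0.3},
    {"tx": 0, "ty": 0, "tz": 0, "rx": 0, "ry": 0, "rz": 0, "jaw": -0.3},
  ],
)

```text
time_s: 19.2
position: [0.4738, 0.21, 0.0381]
tool_rot: [[-0.992, 0.128, 0.001], [0.128, 0.992, 0.001], [-0.001, 0.001, -1.0]]
ft_force: [-0.3, -0.5, -0.1]
grip_width: 0.0301
```

Request:
apply_moves(
  plan=[
    {"tx": 0, "ty": 0, "tz": 10, "rx": 0, "ry": 0, "rz": 0, "jaw": -0.3},
    {"tx": 0, "ty": 0, "tz": 35, "rx": 0, "ry": 0, "rz": 0, "jaw": -0.3},
    {"tx": 0, "ty": 0, "tz": 70, "rx": 0, "ry": 0, "rz": 0, "jaw": -0.3},
    {"tx": -20, "ty": 0, "tz": 100, "rx": 0, "ry": 0, "rz": 0, "jaw": -0.3},
    {"tx": -50, "ty": 0, "tz": 130, "rx": 0, "ry": 0, "rz": 0, "jaw": -0.3},
    {"tx": -80, "ty": 0, "tz": 150, "rx": 0, "ry": 0, "rz": 0, "jaw": -0.3},
    {"tx": -80, "ty": 0, "tz": 150, "rx": 0, "ry": 0, "rz": 0, "jaw": -0.3},
    {"tx": -80, "ty": 0, "tz": 150, "rx": 0, "ry": 0, "rz": 0, "jaw": -0.3},
  ],
)

```text
time_s: 20.0
position: [0.3939, 0.21, 0.1889]
tool_rot: [[-0.992, 0.127, 0.003], [0.127, 0.992, 0.001], [-0.003, 0.002, -1.0]]
ft_force: [-0.3, 0.2, -0.2]
grip_width: 0.0297
```

```bash
python3 look.py 9 scene wrist top
```

```text
20.0 [393.91 210.04 188.94] [-0.31  0.23 -0.23] 0.029741675196802344 82.68520509248833 [ 0.0033  0.0012 -1.    ]
```

View pics/wrist9.png

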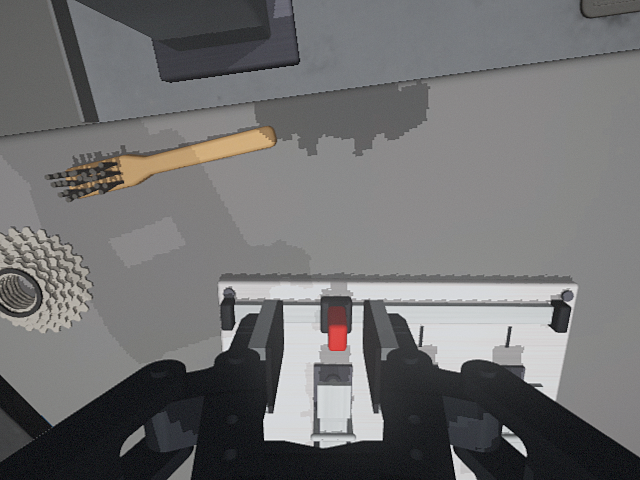

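View pics/scene9.png

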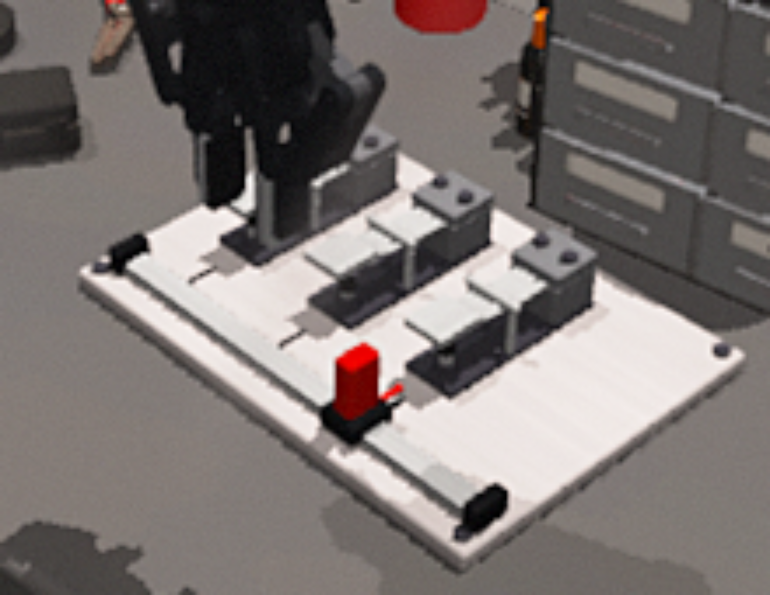

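View pics/top9.png

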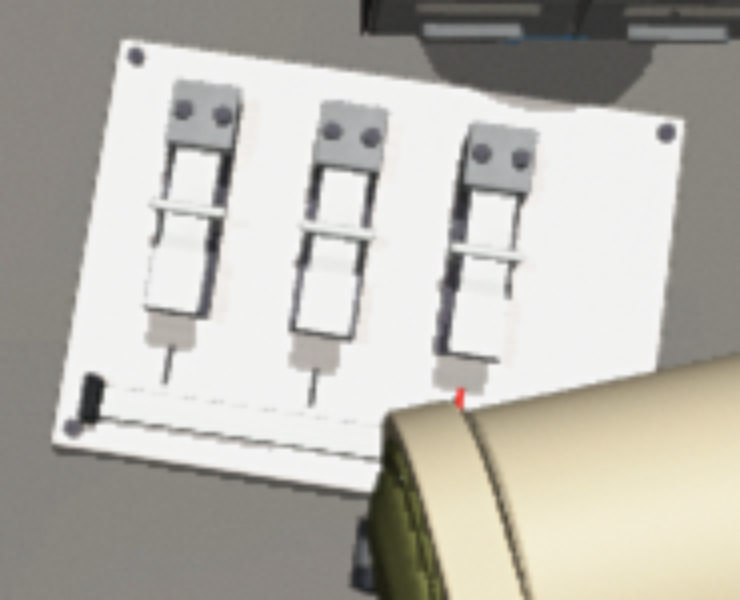

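The needle tip sits on the right spring's line in the top view (460,398), and all the tips are up. Force at about 12 mm deflection was 8 N (left), 6.8 N (middle) and 3.3 N (right), so the right spring is the soft one. One numeric check before handing in.

Run:
```python
from h import *
j=np.load('jig2.npz')
def jig(P): d=P[:,:2]-j['O']; return np.round(np.c_[d@j['X'],d@j['Y']]*1000,1).tolist()
im,K,T=load('scene9.npz'); print('grip top scene',jig(onz([np.array([357,356])/3.5+[260,190]],.06,K,T)))
im,K,T=load('wrist9.npz'); print('grip top wrist',jig(onz([(337,336)],.06,K,T)),'tip sides',jig(onz([(316,395),(352,395)],.052,K,T)))
# objects left alone: compare scene images
a=load('scene0.npz')[0].astype(int);b=load('scene9.npz')[0].astype(int)
d=np.abs(a-b).sum(2); print('diff pedal/lever', (d[225:285,170:250]>90).mean(),'case',(d[205:240,245:290]>90).mean())
```

```text
grip top scene [[-126.7, -73.3]]
grip top wrist [[-127.8, -72.5]] tip sides [[-71.4, -88.0], [-71.5, -59.6]]
diff pedal/lever 0.0 case 0.0
```

The grip is at y = -72.5 to -73.3 mm and the right tip's centre at -73.8 mm, so they are within about 1.5 mm. The pedal, lever and case haven't changed. Handing in.

```bash
python3 -c "
from rig import env
print(env.close_job())"
```

```text
the job is handed in; nothing more can be done
None
```

The right-hand spring is the soft one, and the red pointer now stands in line with it. The job is handed in at about 20 s on the robot's clock; the hand-in gave no verdict.

I pressed the springs from left to right, held each on its stop for at least 0.4 s, and never measured more than about 12.5 N of downward force at the wrist.

| Spring | Stop reached after | Force at about 12 mm |
|---|---|---|
| Left | 11.5 mm | 8 N |
| Middle | 16.5 mm | 6.8 N |
| Right | 14 mm | 3.3 N |

- **Stiffness readings:** The force readings jump by up to about 1 N. The middle spring's slope alone, 0.36–0.39 N/mm, fell just under the 0.4 given for a sound spring. I judged by the force at equal depth, where the right spring gave about half of the others.
- **Pointer grip:** Closing on the grip first pushed down with about 7 N, then pulled up with about 21 N during the slide. Both were gone once the jaws opened.
- **Last checks:**
  - The pointer is at y = -72.5 to -73.3 mm and the right tip at -73.8 mm, so they agree within 1.5 mm.
  - The springs looked back up in the last pictures, though the arm hid part of the left one in one view.
  - The robot is clear of everything.
  - The image area with the lever, case and pedal is unchanged from the start.
- **Refused call:** The first move call was turned down at validation before the arm moved. I sent it again with all fields filled in.

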